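Dress the sloped light box with filters for the evening

ROBOT

A 7-joint arm with a two-finger parallel gripper is mounted at the origin on the work surface. World frame = base frame: x ahead of the robot, y to its left, z up, the work surface at z = 0. Lengths are in m, angles in rad, forces in N, time in s.
With the tool pointing down it reaches from about 0.4 to 0.85 m from the base axis. Payload 10.4 kg.
Tool frame: the origin (TCP) lies at the very end of the fingers, on their centre line; the grasp point (between the pads) lies 19 mm behind it; x points along the fingers, z is the direction in which the jaws open and shut, and the axes are right-handed (so a half turn about x gives the same grasp; the last joint's range is limited). The gripper opens to 85 mm and grips with 20 to 120 N. Pads are 22 mm wide; open, the fingers measure 114 mm over their backs; the gripper's body (76 mm by 85 mm) begins 54 mm behind the grasp point. The pads swing forward as they close: fully open they stand 13 mm farther back than shut.
Start: joints at [-1.365, 0.332, -0.065, 1.46, 0.022, 1.35, -0.088], TCP at [0.142, 0.609, 0.194] pointing down, gripper open.
Joint ranges: [-2.6, 2.6], [-0.5, 2.12], [-1.47, 1.34], [0.16, 2.42], [-1.27, 4.41], [0.06, 2.06], [-2.6, 2.6]. Speed limits (rad/s): [2.22, 2.22, 2.79, 2.79, 3.14, 3.14, 3.14].

INTERFACE

Orientations are given as a unit quaternion [x, y, z, w].
In Python, from workcell import get_obs, camera, camera_info, hand_in gives the robot as it stands.
- The arm moves only by the tool move_arm, never from a script. Its argument "motion" is text: rows parted by semicolons, each of 4 numbers parted by spaces: the shift along the world's x, y, z in m, then the turn about the world's z in rad. In form: tx ty tz spin; .... A call has 1 to 10 rows; each row is the pose to reach, as a shift and turn from the pose commanded when the call began; what a row does not reach only later rows make up. A row lasts 1/8 s, in which the tool goes at most 62.5 mm and 10.7 degrees, less where a joint would pass 70% of its speed; a pose out of reach is approached as far as the arm can. A call with a gripper value outside its range is refused whole. "grip" is the opening, from 0 (shut) to 1 (fully open), set as the call begins (left out, the last holds). The fingers move at their own pace and stop on an object; "force" is the grip in N (left out, the last holds). Time passes only in rows, so rows that repeat a pose let the fingers close. It gives the time, the measured TCP pose, the force and the opening at its end, in the units of the state.
- get_obs(): the state, without advancing time (a new reading comes with each control period).
- camera(name): name is "side" or "top" or "wrist"; returns (picture, depth): 480x640x3 uint8, red, green, blue; 480x640 float32, m along the optical axis (not along the pixel's ray), 0 where there is no reading.
- camera_info(name): a dict with "camera_matrix" (3x3 intrinsics, pixels), "eye" and "attitude" of the camera in the world. Camera axes: x right, y up, looking along -z (the intrinsics and any distortion apply to the point x, -y, -z); pixel columns grow to the right and rows downward; lengths in m; the calibration is good to about 2 mm. A picture is of the moment at which its call begins: read the wrist's pose just before it. camera_info takes no time and is no camera call; for the wrist camera it gives the pose at the moment of the call.
- hand_in(): hands the job in, once; it reports no verdict.
The state is a dict: "clock": time; "joint_pos": joint angles; "joint_velocities": joint speeds; "tau": joint torques, N m; "position": TCP position; "ee_rot": TCP orientation; "ft_force": force on the tool from outside, world axes, zero at the start; "torque": the same for the moment, N m; "grip_width": opening from 0.0 (shut) to 1.0 (fully open).
Only numpy, scipy, OpenCV 4.12 (cv2) and the standard library are available. Lean on these libraries where they do the work, as an engineer would, in place of code of your own. Each camera call takes 0.05 s, during which the arm holds its last target.

TASK

Lay out the filters for the evening trade. Put the stray camera battery from the slope of the light box into the crate of odds and ends, and lay every square filter case from the crate flat on the sloping opal glass, big cases in the lower row and small ones in the upper row, each square to its ledge with its lower edge against it. Switch the light box on at its white rocker too (in any order), leave the lens cap and film carton in the crate, and do not disturb the camera gear standing around.

Things in the scene. Friction and masses are not known exactly. Their poses are not given: they have to be found in the camera images.
- big1_mid (a point): middle (half-way up, on the axis) of one of up to three big filter cases: flat square black-and-clear plastic box 54 x 54 x 14 mm with a round filter inside, lying loose in the crate at the start; its x and y axes run parallel to its sides, z is square to its two big faces; may lie either face up. May be absent (None)
- big2_mid (a point): middle (half-way up, on the axis) of one of up to three big filter cases: flat square black-and-clear plastic box 54 x 54 x 14 mm with a round filter inside, lying loose in the crate at the start; its x and y axes run parallel to its sides, z is square to its two big faces; may lie either face up. May be absent (None)
- big3_mid (a point): middle (half-way up, on the axis) of one of up to three big filter cases: flat square black-and-clear plastic box 54 x 54 x 14 mm with a round filter inside, lying loose in the crate at the start; its x and y axes run parallel to its sides, z is square to its two big faces; may lie either face up. May be absent (None)
- small1_mid (a point): middle (half-way up, on the axis) of one of up to three small filter cases: flat square black-and-clear plastic box 40 x 40 x 14 mm with a round filter inside, lying loose in the crate at the start; its x and y axes run parallel to its sides, z is square to its two big faces; may lie either face up. May be absent (None)
- small2_mid (a point): middle (half-way up, on the axis) of one of up to three small filter cases: flat square black-and-clear plastic box 40 x 40 x 14 mm with a round filter inside, lying loose in the crate at the start; its x and y axes run parallel to its sides, z is square to its two big faces; may lie either face up. May be absent (None)
- small3_mid (a point): middle (half-way up, on the axis) of one of up to three small filter cases: flat square black-and-clear plastic box 40 x 40 x 14 mm with a round filter inside, lying loose in the crate at the start; its x and y axes run parallel to its sides, z is square to its two big faces; may lie either face up. May be absent (None)
- rearcap_mid (a point): middle of a round black rear lens cap, 58 mm across, 14 mm high, loose in the crate; stays there
- battery_mid (a point): middle of a grey camera battery, 34 (its x) x 48 (its y) x 18 mm thick, left lying on the glass against the lower ledge (its y along the ledge); belongs in the crate
- filmbox_mid (a point): middle of a cardboard film carton, 56 (its x) x 34 x 34 mm high, loose in the crate; stays there
- crate_in (a point): centre of the inner floor of the open wooden crate (fixed to the counter; floor about 9 mm above the counter). Inside 288 x 288 mm, walls 9 mm thick, rim 38 mm above the counter; x and y run parallel to its walls. What lies too near a wall or corner for the fingers can be dragged over the floor with shut fingertips pressed lightly on its top
- lightbox: sloped light box: grey steel wedge 290 mm wide (its y), 154 mm deep (its x), fixed to the counter, origin under its middle. Its low front (22 mm high) faces the robot; the slope rises at 30 degrees to a flat back strip 88 mm above the counter. Opal glass on the slope carries two aluminium ledges 278 mm long, 7 mm wide, 8 mm proud of the glass
- low_ledge (a point): point on the glass at the upper face of the LOWER ledge, half-way along it: x points up the slope, y along the ledge (to the robot's left), z out of the glass. The glass is free for 62 mm up to the upper ledge; a case let go on it may stay where it is rather than slide down. A case resting right on this ledge has its middle half its width up x and 7 mm out in z
- high_ledge (a point): the same point for the UPPER ledge (69 mm further up the slope), same axes; about 48 mm of glass lies above it
- rocker (a joint): white rocker switch, 38 x 21 mm, middle of the flat back strip of the light box; 0 = off, 0.30 rad = on (stop); stiff (about 2 N at its end), stays where it is left
- rocker_on (a point): top face of the rocker's on half (marked with a black dot), near its outer end, 16.5 mm along the light box's width (along +y of the ledges) from the pivot; stands about 6 mm higher than the other half while off, and comes level when pressed straight down to on. The rocker's faces lie about 10 mm above the back strip
- camera: black reflex camera body, 138 mm wide, about 100 mm high; loose bystander, origin under its middle; leave it alone
- turret: bronze lens turret, disc 112 mm across with three lens stubs, 60 mm high; loose bystander, origin under its middle; leave it alone
- meter: black light meter, 62 x 70 x 40 mm; loose bystander, origin under its middle; leave it alone
- lens: silver prime lens standing upright, 64 mm across, 56 mm high; loose bystander, origin under its middle; leave it alone
- loupe: black loupe, 48 mm across, 44 mm high; loose bystander, origin under its middle; leave it alone

How it is judged:
At the end, for the whole second after the job is handed in: Each big case lies flat (0.13 rad) on the glass in the lower row, each small one in the upper row, square to its ledge (0.17 rad), lower edge within about 8 mm of it, wholly on its length, at rest; rear cap, battery and film carton are in the crate; the rocker is on (over 0.22 rad) (x of big1_mid in the frame of low_ledge between 0.021 and 0.036 m and y of big1_mid in the frame of low_ledge between -0.122 and 0.122 m and z of big1_mid in the frame of low_ledge between 0.002 and 0.012 m and angle between the z axis of each of big1_mid, big2_mid, big3_mid and the z axis of low_ledge, either way round below 0.13 rad and (angle between the x axis of big1_mid and the y axis of low_ledge, either way round below 0.17 rad or angle between the x axis of big1_mid and the x axis of low_ledge, either way round below 0.17 rad) and linear speed of each of big1, big2, big3, small1, small2, small3 below 0.02 m/s and x of big2_mid in the frame of low_ledge between 0.021 and 0.036 m and y of big2_mid in the frame of low_ledge between -0.122 and 0.122 m and z of big2_mid in the frame of low_ledge between 0.002 and 0.012 m and (angle between the x axis of big2_mid and the y axis of low_ledge, either way round below 0.17 rad or angle between the x axis of big2_mid and the x axis of low_ledge, either way round below 0.17 rad) and x of big3_mid in the frame of low_ledge between 0.021 and 0.036 m and y of big3_mid in the frame of low_ledge between -0.122 and 0.122 m and z of big3_mid in the frame of low_ledge between 0.002 and 0.012 m and (angle between the x axis of big3_mid and the y axis of low_ledge, either way round below 0.17 rad or angle between the x axis of big3_mid and the x axis of low_ledge, either way round below 0.17 rad) and x of small1_mid in the frame of high_ledge between 0.014 and 0.029 m and y of small1_mid in the frame of high_ledge between -0.128 and 0.128 m and z of small1_mid in the frame of high_ledge between 0.002 and 0.012 m and angle between the z axis of each of small1_mid, small2_mid, small3_mid and the z axis of high_ledge, either way round below 0.13 rad and (angle between the x axis of small1_mid and the y axis of high_ledge, either way round below 0.17 rad or angle between the x axis of small1_mid and the x axis of high_ledge, either way round below 0.17 rad) and x of small2_mid in the frame of high_ledge between 0.014 and 0.029 m and y of small2_mid in the frame of high_ledge between -0.128 and 0.128 m and z of small2_mid in the frame of high_ledge between 0.002 and 0.012 m and (angle between the x axis of small2_mid and the y axis of high_ledge, either way round below 0.17 rad or angle between the x axis of small2_mid and the x axis of high_ledge, either way round below 0.17 rad) and x of small3_mid in the frame of high_ledge between 0.014 and 0.029 m and y of small3_mid in the frame of high_ledge between -0.128 and 0.128 m and z of small3_mid in the frame of high_ledge between 0.002 and 0.012 m and (angle between the x axis of small3_mid and the y axis of high_ledge, either way round below 0.17 rad or angle between the x axis of small3_mid and the x axis of high_ledge, either way round below 0.17 rad) and x of rearcap_mid in the frame of crate_in between -0.144 and 0.144 m and y of rearcap_mid in the frame of crate_in between -0.144 and 0.144 m and z of each of rearcap_mid, battery_mid, filmbox_mid in the frame of crate_in below 0.045 m and x of battery_mid in the frame of crate_in between -0.144 and 0.144 m and y of battery_mid in the frame of crate_in between -0.144 and 0.144 m and x of filmbox_mid in the frame of crate_in between -0.144 and 0.144 m and y of filmbox_mid in the frame of crate_in between -0.144 and 0.144 m and value of joint rocker above 0.22 rad); the robot touches nothing.
It fails at once if The camera, turret, light meter, lens or loupe is shifted by more than 30 mm (distance of any of camera, turret, meter, lens, loupe from where it was at the start of the episode above 0.03 m).
Of big1, big2, big3, small1, small2, small3 only 4 to 6 are there at a start; the rules pass over those that are not, and their reading is None.
At some moment in a run one of big1, big2, big3, small1, small2, small3 may be knocked a few centimetres aside while the robot is not near it.
Once in a run the grip may slacken for a moment while it holds something.
It also fails if it takes over 210 s, if anything falls off the work surface, if the arm or the gripper's body presses on something with over 40 N, if the wrist force passes 120 N, or if a joint passes its speed limit or range.

## Working session

There is one attempt and no reset: what is moved stays moved. The work goes in short steps, Python scripts to look and compute and a tool call to move; the robot and the scene stay as the last step left them, time stands still between calls to the robot, and variables do not carry over. Pictures are saved under pics/ and viewed, and the job is handed in when it is done.

Besides the shell and the picture viewer there is one more tool, called after "Emit:" by a JSON object that holds its "fn" and its "kwargs". move_arm: Moves the arm, as the interface text tells. Its arguments: {"type":"object","properties":{"motion":{"type":"string"},"grip":{"type":"number"},"force":{"type":"number"}},"required":["motion"]}

```bash
ls; mkdir -p pics; python3 - <<'E'
from workcell import *
import cv2,numpy as np
o=get_obs();print({k:np.round(v,3) for k,v in o.items()})
for n in("top","side","wrist"):
    i=camera_info(n);print(n,i)
    p,d=camera(n);cv2.imwrite(f"pics/{n}0.png",p[...,::-1]);np.save(f"{n}0.npy",d);print((d>0).mean(),d.max())
E
```

```text
pics
{'clock': np.float64(0.0), 'joint_pos': array([-1.365,  0.333, -0.065,  1.461,  0.022,  1.35 , -0.088]), 'joint_velocities': array([ 0.   , -0.   ,  0.002, -0.003, -0.   , -0.001, -0.003]), 'tau': array([-0.0000e+00, -6.2546e+01,  4.9000e-02, -3.9161e+01,  1.6000e-02,
        1.0000e-02,  0.0000e+00]), 'position': array([0.142, 0.608, 0.193]), 'ee_rot': array([-0.44 ,  0.554,  0.439,  0.553]), 'ft_force': array([0.469, 0.261, 0.314]), 'torque': array([ 0.022, -0.013,  0.027]), 'grip_width': np.float64(1.0)}
top {'camera_matrix': array([[591.54010188,   0.        , 323.81718596],
       [  0.        , 591.54010188, 243.76529607],
       [  0.        ,   0.        ,   1.        ]]), 'eye': array([ 0.36587474, -0.02011789,  1.62911972]), 'attitude': array([-0.05592268,  0.04804613,  0.71461732, -0.69561937])}
0.9959798177083333 2.5815609
side {'camera_matrix': array([[438.28917444,   0.        , 320.43673091],
       [  0.        , 438.28917444, 241.26146254],
       [  0.        ,   0.        ,   1.        ]]), 'eye': array([0.31230749, 0.84611901, 0.74298552]), 'attitude': array([-0.06665933,  0.4509131 ,  0.87884069, -0.14097147])}
0.9960286458333333 3.2739577
wrist {'camera_matrix': array([[412.83493704,   0.        , 314.99716705],
       [  0.        , 412.83493704, 238.14210602],
       [  0.        ,   0.        ,   1.        ]]), 'eye': array([0.06273976, 0.62687246, 0.3737843 ]), 'attitude': array([-0.12465835, -0.09835283,  0.61380331,  0.77332562])}
0.9961979166666667 1.386639
```

View pics/top0.png

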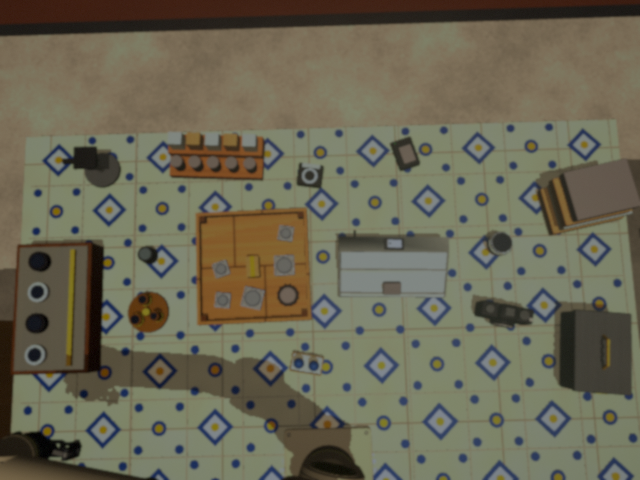

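View pics/side0.png

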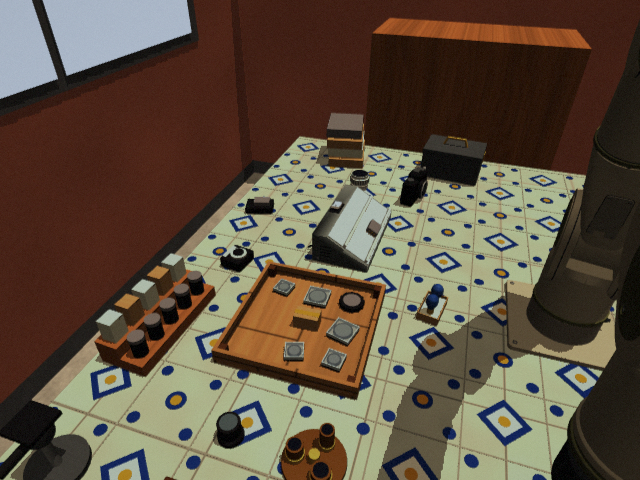

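View pics/wrist0.png

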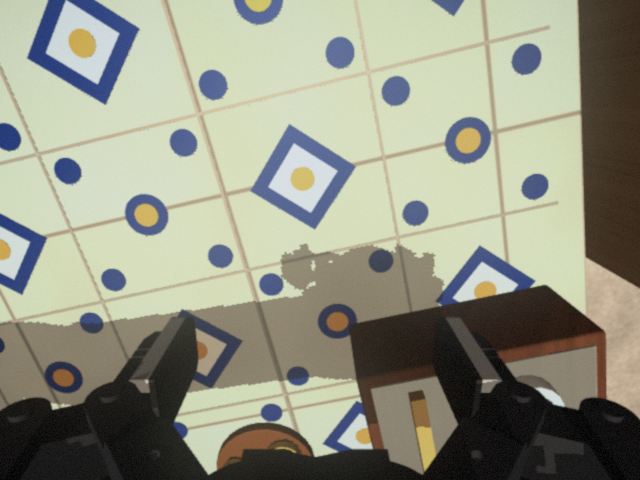

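```bash
cat > h.py <<'E'
import numpy as np,cv2
from workcell import *
from scipy.spatial.transform import Rotation as R
def rays(info,uv):
    uv=np.atleast_2d(uv).astype(float);K=info["camera_matrix"]
    c=np.c_[(uv[:,0]-K[0,2])/K[0,0],-(uv[:,1]-K[1,2])/K[1,1],-np.ones(len(uv))]
    return R.from_quat(info["attitude"]).apply(c)
def dep(info,uv,d):
    uv=np.atleast_2d(uv); z=np.array([d[int(round(v)),int(round(u))] for u,v in uv])
    return info["eye"]+rays(info,uv)*z[:,None]
def plane(info,uv,h):
    r=rays(info,uv);e=info["eye"];return e+r*((h-e[2])/r[:,2])[:,None]
def cloud(info,d):
    v,u=np.mgrid[0:480,0:640];return (info["eye"]+rays(info,np.c_[u.ravel(),v.ravel()])*d.ravel()[:,None]).reshape(480,640,3)
def snap(n,tag,crop=None,s=1):
    i=camera_info(n);p,d=camera(n);np.savez(f"{tag}.npz",p=p,d=d,**i)
    q=p
    if crop: x0,y0,x1,y1=crop;q=p[y0:y1,x0:x1]
    if s!=1:q=cv2.resize(q,None,fx=s,fy=s,interpolation=cv2.INTER_CUBIC)
    cv2.imwrite(f"pics/{tag}.png",q[...,::-1]);return i,p,d
def tcp():
    o=get_obs();m=R.from_quat(o["ee_rot"]).as_matrix()
    return o["clock"],o["position"],m,o
def load(tag):
    z=np.load(tag+".npz");return dict(camera_matrix=z["camera_matrix"],eye=z["eye"],attitude=z["attitude"]),z["p"],z["d"]
E
python3 - <<'E'
from h import *
t,p,m,o=tcp();print(m.round(3))
i=camera_info("top");d=np.load("top0.npy")
for n,uv in dict(c1=(200,216),c2=(308,213),c3=(309,318),c4=(201,320),s1=(286,232),b1=(284,265),s2=(221,268),s3=(222,299),b2=(252,297),cap=(288,295),film=(252,265),lbBL=(339,236),lbBR=(447,238),lbFR=(445,297),lbFL=(339,295),rock=(394,244),bat=(391,288),tile=(380,366),turret=(148,312),lens=(500,243),loupe=(148,254),cam=(311,176),meter=(404,153),bl=(307,362),cam2=(503,311)).items():
    print(n,dep(i,uv,d).round(3)[0])
im=cv2.imread("pics/top0.png")
cv2.imwrite("pics/top0c.png",cv2.resize(im[195:335,185:325],None,fx=4,fy=4,interpolation=cv2.INTER_CUBIC))
cv2.imwrite("pics/top0l.png",cv2.resize(im[215:315,325:465],None,fx=5,fy=5,interpolation=cv2.INTER_CUBIC))
E
```

```text
[[-0.    -0.974  0.227]
 [-0.001  0.227  0.974]
 [-1.    -0.    -0.001]]
c1 [0.69  0.334 0.032]
c2 [ 0.697  0.037 -0.006]
c3 [0.403 0.039 0.034]
c4 [0.405 0.329 0.034]
s1 [0.64  0.098 0.022]
b1 [0.549 0.105 0.022]
s2 [0.545 0.277 0.028]
s3 [0.46  0.275 0.023]
b2 [0.464 0.194 0.018]
cap [0.467 0.096 0.019]
film [0.549 0.19  0.039]
lbBL [ 0.615 -0.047  0.085]
lbBR [ 0.601 -0.331  0.085]
lbFR [ 0.451 -0.334 -0.004]
lbFL [ 0.463 -0.043  0.019]
rock [ 0.587 -0.189  0.098]
bat [ 0.476 -0.182  0.046]
tile [ 0.27  -0.149 -0.007]
turret [0.43  0.472 0.035]
lens [ 0.588 -0.477  0.058]
loupe [0.586 0.471 0.046]
cam [0.792 0.025 0.039]
meter [ 0.85  -0.234  0.041]
bl [0.286 0.048 0.015]
cam2 [ 0.406 -0.459  0.102]
```

View pics/top0c.png

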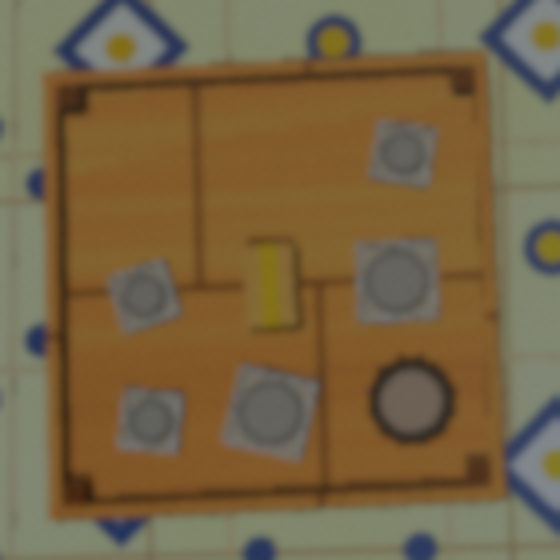

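View pics/top0l.png

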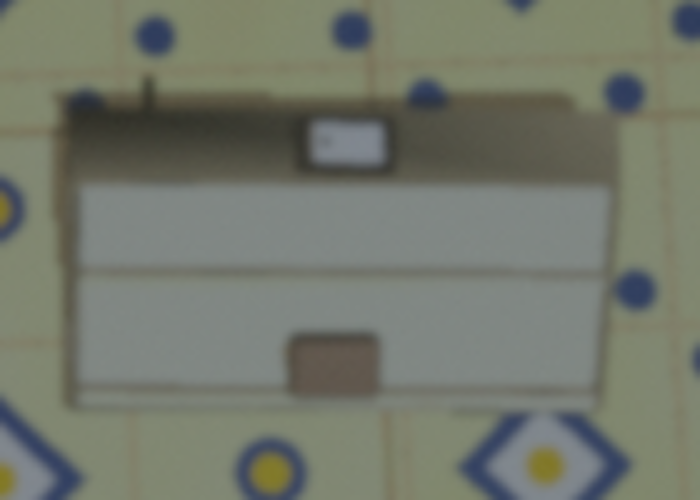

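Emit:
{"fn": "move_arm", "kwargs": {"motion": "0.039 -0.042 0.011 0.023; 0.078 -0.084 0.022 0.046; 0.117 -0.126 0.033 0.069; 0.156 -0.168 0.044 0.092; 0.195 -0.21 0.055 0.115; 0.234 -0.252 0.066 0.138; 0.273 -0.294 0.077 0.161; 0.312 -0.336 0.088 0.184; 0.351 -0.378 0.099 0.207; 0.388 -0.418 0.107 0.229", "grip": 1, "force": 40}}

```text
clock: 1.4
position: [0.5308, 0.1891, 0.3014]
ee_rot: [0.5, -0.5, -0.5, -0.5]
ft_force: [0.3, 0.5, -0.5]
grip_width: 1.001
```

```bash
python3 - <<'E'
from h import *
t,p,m,o=tcp();print(t,p.round(4),m.round(3))
i,_,d=snap("wrist","w1")
print(i["eye"].round(3),R.from_quat(i["attitude"]).as_matrix().round(3))
E
```

```text
1.4 [0.5308 0.1891 0.3014] [[ 0.    -1.    -0.001]
 [ 0.    -0.001  1.   ]
 [-1.    -0.     0.   ]]
[0.45  0.189 0.482] [[-0.    -0.949 -0.314]
 [ 1.    -0.    -0.001]
 [ 0.001 -0.314  0.949]]
```

View pics/w1.png

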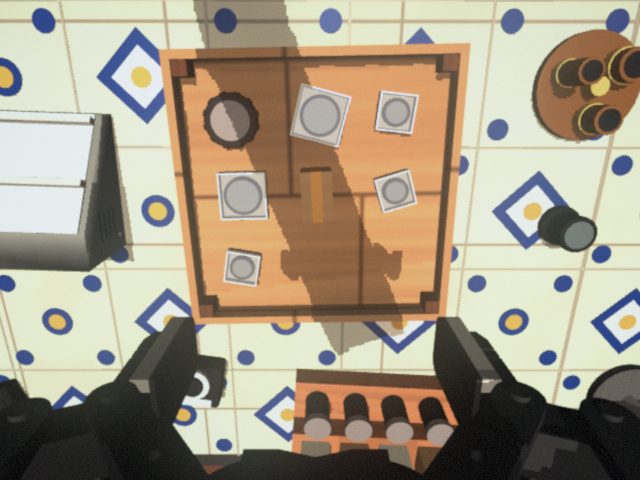

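```bash
cat > seg.py <<'E'
from h import *
def cases(tag,box,h=0.023,lim=110):
    i,p,d=load(tag);x0,y0,x1,y1=box
    f=cv2.GaussianBlur(p,(3,3),0).astype(int)
    m=((f[...,0]-f[...,2])<0.35*f.max(2))&(f.max(2)>60)
    mm=np.zeros((480,640),np.uint8);mm[y0:y1,x0:x1]=m[y0:y1,x0:x1]*255
    mm=cv2.morphologyEx(mm,cv2.MORPH_CLOSE,np.ones((3,3)))
    out=[]
    for c in cv2.findContours(mm,cv2.RETR_EXTERNAL,cv2.CHAIN_APPROX_NONE)[0]:
        if cv2.contourArea(c)<300: continue
        w=plane(i,c[:,0],h)[:,:2]
        (cx,cy),(a,b),an=cv2.minAreaRect((w*1000).astype(np.float32))
        an=(an+45)%90-45
        (u,v)=c[:,0].mean(0)
        print("px",(int(u),int(v)),"xy",round(cx/1000,4),round(cy/1000,4),"size",round(a,1),round(b,1),"yaw deg",round(an,1),"z",dep(i,(u,v),d)[0,2].round(4))
    return mm
E
python3 - <<'E'
from seg import *
mm=cases("w1",(190,60,450,310));cv2.imwrite("pics/m1.png",mm)
i,p,d=load("w1")
for c in((163,53),(466,46),(443,320),(196,321)):print(plane(i,c,.038)[0].round(4))
E
```

```text
px (241, 267) xy 0.6388 0.1014 size 42.3 44.3 yaw deg -10.1 z 0.0236
px (197, 253) xy 0.6199 0.0488 size 152.1 20.7 yaw deg 7.9 z 0.0134
px (242, 195) xy 0.5512 0.1067 size 56.9 56.8 yaw deg 1.7 z 0.0249
px (395, 190) xy 0.5456 0.2801 size 43.0 42.1 yaw deg 17.4 z 0.0226
px (230, 119) xy 0.4689 0.0991 size 55.6 56.0 yaw deg 0.0 z 0.0234
px (396, 111) xy 0.4605 0.2755 size 42.5 42.1 yaw deg -6.3 z 0.0228
px (319, 115) xy 0.4638 0.1944 size 56.0 55.7 yaw deg -14.7 z 0.0233
[0.4042 0.0394 0.038 ]
[0.3977 0.3376 0.038 ]
[0.701  0.3447 0.038 ]
[0.7023 0.0451 0.038 ]
```

View pics/m1.png

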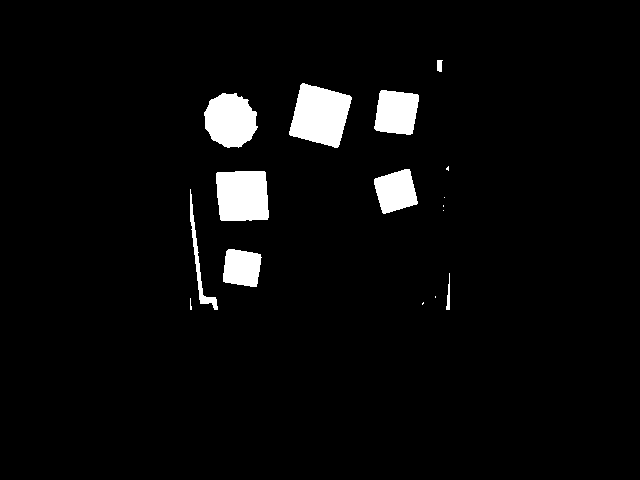

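Emit:
{"fn": "move_arm", "kwargs": {"motion": "-0.004 -0.054 0 0; -0.008 -0.108 0 0; -0.012 -0.162 0 0; -0.016 -0.216 0 0; -0.02 -0.27 0 0; -0.025 -0.324 0 0; -0.03 -0.375 0 0"}}

```text
clock: 2.33
position: [0.4992, -0.1859, 0.3009]
ee_rot: [-0.5, 0.5, 0.5, 0.5]
ft_force: [0.6, 0.2, 0.4]
grip_width: 1.001
```

```bash
python3 - <<'E'
from h import *
t,p,m,o=tcp();print(t,p.round(4),o["ft_force"].round(2),o["joint_pos"].round(2))
i,_,d=snap("wrist","w2")
E
```

```text
2.325 [ 0.4992 -0.1859  0.3009] [0.61 0.18 0.36] [-0.34  0.08  0.66  1.56 -0.05  1.52  1.89]
```

View pics/w2.png

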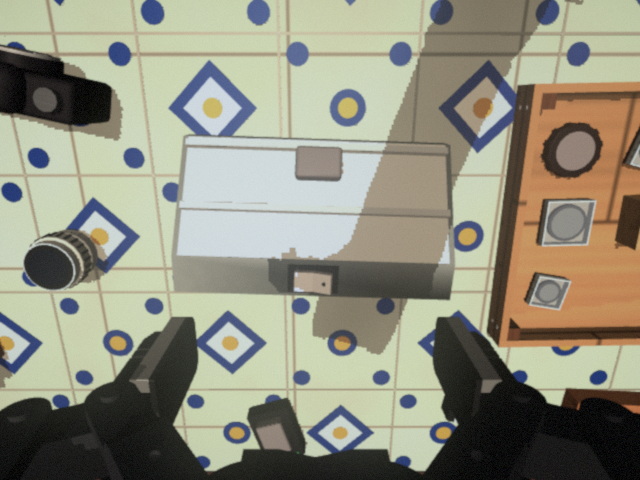

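```bash
python3 - <<'E'
from h import *
i,p,d=load("w2")
im=cv2.resize(p[120:310,165:465],None,fx=2.6,fy=2.6,interpolation=cv2.INTER_CUBIC);cv2.imwrite("pics/w2l.png",im[...,::-1])
C=cloud(i,d)
def fit(P):
    P=P.reshape(-1,3);
    for _ in range(4):
        c=P.mean(0);n=np.linalg.svd(P-c,full_matrices=0)[2][2];n*=np.sign(n[2]);r=(P-c)@n;P=P[abs(r)<2.5*r.std()+1e-4]
    return c,n,r.std()
for nm,b in dict(low=(195,160,290,200),low2=(350,160,440,205),up=(190,218,440,250),).items():
    c,n,s=fit(C[b[1]:b[3],b[0]:b[2]]);print(nm,c.round(4),n.round(4),s.round(4),"tilt",np.degrees(np.arccos(n[2])).round(2),"yaw",np.degrees(np.arctan2(n[1],-n[0])).round(2))
g=p.astype(int).sum(2)
for u in (200,230,260,360,420): print(u,g[130:265,u].tolist())
E
```

```text
low [ 0.4959 -0.2628  0.0478] [-0.4994  0.016   0.8662] 0.0008 tilt 29.98 yaw 1.83
low2 [ 0.4989 -0.1011  0.0465] [-0.4994  0.0171  0.8662] 0.0007 tilt 29.98 yaw 1.96
up [ 0.5464 -0.1861  0.0777] [ 0.9604 -0.0011  0.2785] 0.0095 tilt 73.83 yaw -179.93
200 [315, 325, 306, 325, 298, 337, 497, 623, 641, 640, 637, 634, 634, 634, 578, 460, 421, 489, 590, 639, 639, 634, 644, 639, 650, 643, 640, 641, 637, 639, 643, 641, 647, 643, 639, 648, 647, 642, 647, 645, 646, 643, 646, 637, 645, 645, 648, 644, 640, 645, 639, 651, 643, 645, 640, 643, 643, 647, 644, 653, 646, 646, 647, 646, 648, 647, 649, 648, 646, 648, 645, 649, 649, 643, 646, 641, 641, 610, 512, 463, 548, 637, 645, 649, 645, 645, 647, 648, 646, 648, 650, 640, 641, 645, 644, 647, 649, 641, 641, 639, 642, 643, 647, 648, 647, 645, 641, 643, 648, 641, 645, 646, 648, 646, 650, 641, 643, 643, 641, 646, 639, 649, 638, 640, 638, 610, 519, 457, 449, 442, 430, 430, 435, 431, 431]
230 [323, 329, 328, 334, 328, 317, 334, 492, 625, 644, 640, 639, 644, 640, 632, 578, 456, 418, 483, 595, 639, 640, 641, 648, 647, 641, 639, 643, 650, 648, 648, 642, 644
[... 1851 characters left out ...]
 341, 284, 275, 268]
420 [390, 387, 391, 389, 393, 396, 398, 399, 387, 398, 400, 370, 301, 277, 363, 429, 413, 393, 393, 403, 393, 384, 349, 309, 324, 381, 434, 445, 431, 437, 440, 436, 441, 436, 442, 442, 438, 433, 432, 438, 436, 440, 433, 434, 436, 437, 438, 435, 444, 438, 432, 443, 439, 439, 433, 442, 432, 439, 433, 442, 442, 434, 451, 426, 441, 446, 440, 444, 441, 448, 439, 445, 433, 441, 443, 445, 435, 450, 432, 405, 401, 391, 394, 405, 384, 352, 328, 380, 440, 443, 435, 445, 441, 443, 437, 448, 438, 436, 444, 448, 440, 437, 443, 446, 435, 436, 444, 442, 437, 436, 439, 439, 434, 435, 436, 444, 439, 433, 432, 433, 439, 431, 437, 447, 445, 441, 437, 445, 438, 437, 442, 436, 393, 302, 262]
```

View pics/w2l.png

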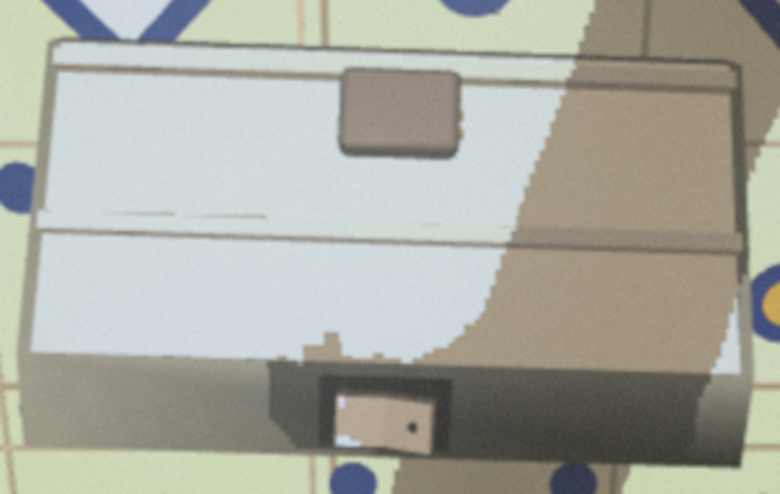

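```bash
cat > lb.py <<'E'
from h import *
n=np.array([-.4994,.0165,.8662]);n/=np.linalg.norm(n)
c0=np.array([.4974,-.182,.04715])
psi=np.arctan2(-n[1],-n[0])  # placeholder
psi=-np.arctan2(.0165,.4994)
X=np.array([np.cos(psi)*np.cos(np.pi/6),np.sin(psi)*np.cos(np.pi/6),.5])
Y=np.array([-np.sin(psi),np.cos(psi),0]);N=np.cross(X,Y)
def on(info,uv,off=0):
    r=rays(info,uv);e=info["eye"]; return e+r*((((c0-e)@N)+off)/(r@N))[:,None]
def fr(P,o): 
    P=np.atleast_2d(P)-o;return np.c_[P@X,P@Y,P@N]
E
python3 - <<'E'
from lb import *
i,p,d=load("w2")
print(psi,N,n)
L=[(200,148.2),(230,149.3),(260,150.3),(360,153.6),(420,155.3)]
U=[(200,210.3),(230,211.2),(260,212.2),(360,216),(420,217.5)]
E=[(200,257),(260,258.2)] 
for q in(L,U,E): P=on(i,q);print(P.round(4).tolist(),fr(P,c0).round(4)[:,:2].tolist())
# ends of glass/box at bottom/top corners
for q in((183,208),(451,214),(188,147),(447,156),(176,256),(452,263)):print(q,on(i,q,0.008).round(4),fr(on(i,q,.008),c0).round(4))
# battery top
B=[(298,147),(341,149),(341,177),(297,176)]
P=on(i,(319,163),.018);print("bat",P.round(4),fr(P,c0).round(4))
# rocker
for q in((291,277),(332,276),(332,293),(292,292),(323,284)):print(plane(i,q,.098)[0].round(4),dep(i,q,d)[0].round(4))
E
```

```text
-0.03302763321706266 [-0.49972732  0.01651081  0.8660254 ] [-0.49940623  0.01650021  0.86621081]
[[0.4653, -0.3089, 0.031], [0.4665, -0.2768, 0.0311], [0.4675, -0.2447, 0.0311], [0.4711, -0.1372, 0.0311], [0.4729, -0.0725, 0.0309]] [[-0.0322, -0.1279], [-0.0321, -0.0958], [-0.0321, -0.0636], [-0.0321, 0.0439], [-0.0324, 0.1087]]
[[0.525, -0.3051, 0.0654], [0.526, -0.274, 0.0654], [0.5271, -0.2429, 0.0654], [0.5311, -0.1388, 0.0658], [0.5329, -0.0761, 0.0656]] [[0.0366, -0.1221], [0.0365, -0.091], [0.0366, -0.0599], [0.0373, 0.0443], [0.0369, 0.107]]
[[0.5675, -0.3024, 0.0899], [0.569, -0.2416, 0.0896]] [[0.0855, -0.118], [0.0849, -0.0572]]
(183, 208) [[ 0.5208 -0.3202  0.0725]] [[ 0.0369 -0.1373  0.008 ]]
(451, 214) [[ 0.5276 -0.046   0.0712]] [[0.0343 0.1369 0.008 ]]
(188, 147) [[ 0.4632 -0.3192  0.0393]] [[-0.0296 -0.1382  0.008 ]]
(447, 156) [[ 0.4726 -0.046   0.0395]] [[-0.0291  0.1351  0.008 ]]
(176, 256) [[ 0.5636 -0.3239  0.0973]] [[ 0.0864 -0.1397  0.008 ]]
(452, 263) [[ 0.5716 -0.0485  0.0966]] [[0.0851 0.1359 0.008 ]]
bat [[ 0.4776 -0.1816  0.0565]] [[-0.0125 -0.0003  0.018 ]]
[ 0.5861 -0.21    0.098 ] [ 0.5891 -0.2104  0.0911]
[ 0.585  -0.1686  0.098 ] [ 0.5882 -0.1683  0.0907]
[ 0.6039 -0.1684  0.098 ] [ 0.6068 -0.1681  0.092 ]
[ 0.6027 -0.2093  0.098 ] [ 0.6062 -0.2097  0.0908]
[ 0.5938 -0.1776  0.098 ] [ 0.5916 -0.1778  0.1028]
```

Emit:
{"fn": "move_arm", "kwargs": {"motion": "-0.01 0.003 -0.06 -0.033; -0.018 0.0045 -0.12 -0.033; -0.018 0.0045 -0.18 -0.033; -0.018 0.0045 -0.22 -0.033; -0.018 0.0045 -0.24 -0.033; -0.018 0.0045 -0.25 -0.033; -0.018 0.0045 -0.257 -0.033", "grip": 0.8}}

```text
clock: 3.25
position: [0.482, -0.1798, 0.0439]
ee_rot: [-0.492, 0.508, 0.492, 0.508]
ft_force: [0.5, 0.2, -0.0]
grip_width: 0.8
```

```bash
python3 - <<'E'
from h import *
t,p,m,o=tcp();print(t,p.round(4),o["ft_force"].round(2),o["grip_width"])
i,_,d=snap("wrist","w3")
snap("side","s3",(280,150,460,300),4)
E
```

```text
3.25 [ 0.482  -0.1798  0.0439] [ 0.46  0.24 -0.  ] 0.8004895265884912
```

View pics/w3.png

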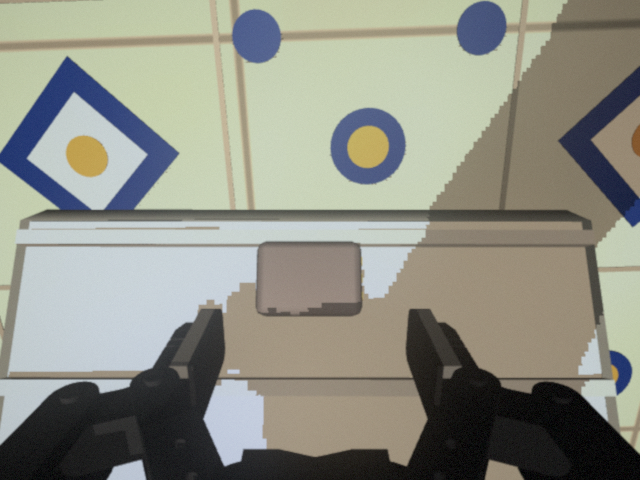

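View pics/s3.png

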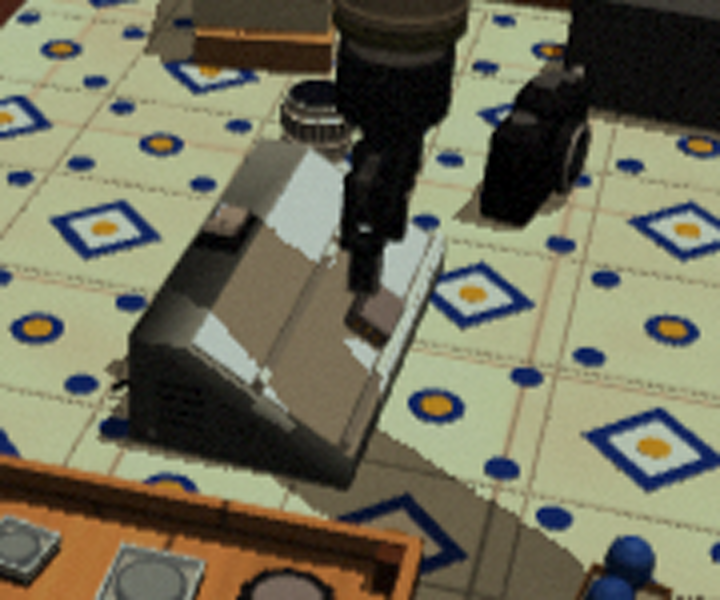

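```bash
python3 - <<'E'
from lb import *
i,p,d=load("w3")
t,q,m,o=tcp()
def proj(P):
    c=R.from_quat(i["attitude"]).inv().apply(P-i["eye"]);K=i["camera_matrix"];return K[0,0]*c[0]/-c[2]+K[0,2],K[1,1]*-c[1]/-c[2]+K[1,2]
print(proj(q),proj(q+[0,0,.01]),i["eye"])
C=cloud(i,d)
for v in (250,280,305): print(v,C[v,[265,310,350]].round(4).tolist())
P=C[255:300,270:350].reshape(-1,3);O=c0-.0321*X
print(fr(P,O).mean(0),)
print(fr(C[[244,278,314],[310]*3],O).round(4),fr(C[[280,280],[259,359]],O).round(4))
for v in range(310,340,6): print([C[v,u].round(3).tolist() for u in (215,418)])
print(fr(C[330:370,240:400].reshape(-1,3),O).mean(0))
E
```

```text
(np.float64(315.01044680020266), np.float64(280.44408613826135)) (np.float64(315.024634055403), np.float64(289.50467456801215)) [ 0.40091306 -0.17715316  0.22451322]
250 [[0.4635, -0.2016, 0.0498], [0.4647, -0.1814, 0.0483], [0.4652, -0.1633, 0.0488]]
280 [[0.4755, -0.2018, 0.056], [0.4766, -0.1818, 0.0551], [0.4772, -0.1639, 0.0551]]
305 [[0.4853, -0.2019, 0.0608], [0.4855, -0.182, 0.0618], [0.486, -0.1645, 0.0619]]
[ 0.01676605 -0.00069912  0.01861187]
[[ 0.0017 -0.0005  0.0176]
 [ 0.0172 -0.0005  0.0181]
 [ 0.0329 -0.0005  0.0157]] [[ 0.0179 -0.0234  0.0163]
 [ 0.0178  0.0216  0.0157]]
[[0.47, -0.215, 0.094], [0.472, -0.143, 0.094]]
[[0.469, -0.214, 0.099], [0.472, -0.144, 0.099]]
[[0.472, -0.214, 0.099], [0.472, -0.145, 0.102]]
[[0.474, -0.214, 0.099], [0.472, -0.146, 0.106]]
[[0.476, -0.214, 0.099], [0.474, -0.146, 0.106]]
[0.04904428 0.00386081 0.00044621]
```

```bash
python3 - <<'E'
from h import *
i,p,d=load("s3")
for uv in((367,222),(372,222),(375,218),(370,215)):
    r=rays(i,uv)[0];e=i["eye"];
    for y in(-.215,-.145): print(uv,y,(e+r*(y-e[1])/r[1]).round(4), dep(i,uv,d)[0].round(4))
i,p,d=load("w3");print(d[295:345:3,215].round(3),d[295:345:3,420].round(3))
t,q,m,o=tcp();print(q,m.round(3))
E
```

```text
(367, 222) -0.215 [ 0.5058 -0.215   0.0434] [ 0.4918 -0.1382  0.094 ]
(367, 222) -0.145 [ 0.493  -0.145   0.0895] [ 0.4918 -0.1382  0.094 ]
(372, 222) -0.215 [ 0.4912 -0.215   0.0465] [ 0.4775 -0.134   0.0996]
(372, 222) -0.145 [ 0.4794 -0.145   0.0924] [ 0.4775 -0.134   0.0996]
(375, 218) -0.215 [ 0.4836 -0.215   0.0618] [ 0.4885 -0.2457  0.0421]
(375, 218) -0.145 [ 0.4723 -0.145   0.1068] [ 0.4885 -0.2457  0.0421]
(370, 215) -0.215 [ 0.4988 -0.215   0.0689] [ 0.4845 -0.1334  0.1208]
(370, 215) -0.145 [ 0.4865 -0.145   0.1134] [ 0.4845 -0.1334  0.1208]
[0.2   0.2   0.2   0.2   0.199 0.146 0.143 0.141 0.141 0.142 0.143 0.142
 0.141 0.143 0.142 0.142 0.142] [0.201 0.2   0.2   0.2   0.2   0.146 0.144 0.142 0.14  0.139 0.136 0.135
 0.135 0.134 0.135 0.135 0.133]
[ 0.48183044 -0.1797161   0.04393261] [[ 0.    -0.999  0.033]
 [ 0.     0.033  0.999]
 [-1.    -0.     0.   ]]
```

Emit:
{"fn": "move_arm", "kwargs": {"motion": "0 0 0.05 0; 0 0 0.1 0; 0 0 0.1 0; 0 0 0.1 0; 0 0 0.1 0; 0 0 0.1 0", "grip": 0}}

```text
clock: 4.1
position: [0.4812, -0.1797, 0.1431]
ee_rot: [-0.491, 0.509, 0.492, 0.508]
ft_force: [0.6, 0.0, -0.5]
grip_width: -0.002
```

```bash
python3 - <<'E'
from h import *
t,p,m,o=tcp();print(t,p.round(4),o["ft_force"].round(2),o["grip_width"])
i,_,d=snap("wrist","w4")
snap("side","s4",(280,150,460,300),4)
for v in range(270,380,8):print(v,d[v,[290,300,310,320,330,340]].round(3))
E
```

```text
4.1 [ 0.4812 -0.1797  0.1431] [ 0.58  0.02 -0.45] -0.0019186163562446737
270 [0.29  0.289 0.29  0.289 0.289 0.289]
278 [0.288 0.289 0.288 0.289 0.289 0.289]
286 [0.288 0.288 0.287 0.289 0.288 0.288]
294 [0.278 0.279 0.278 0.279 0.279 0.279]
302 [0.286 0.153 0.151 0.152 0.151 0.286]
310 [0.284 0.147 0.146 0.147 0.146 0.285]
318 [0.148 0.141 0.139 0.14  0.14  0.148]
326 [0.143 0.135 0.135 0.136 0.135 0.143]
334 [0.138 0.131 0.131 0.131 0.131 0.139]
342 [0.134 0.127 0.126 0.127 0.127 0.133]
350 [0.129 0.123 0.123 0.122 0.121 0.129]
358 [0.114 0.117 0.122 0.122 0.117 0.114]
366 [0.112 0.113 0.123 0.122 0.113 0.113]
374 [0.111 0.109 0.124 0.12  0.109 0.11 ]
```

View pics/w4.png

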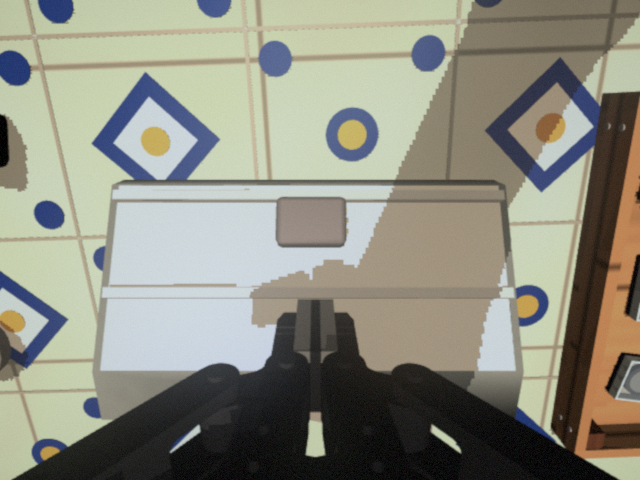

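View pics/s4.png

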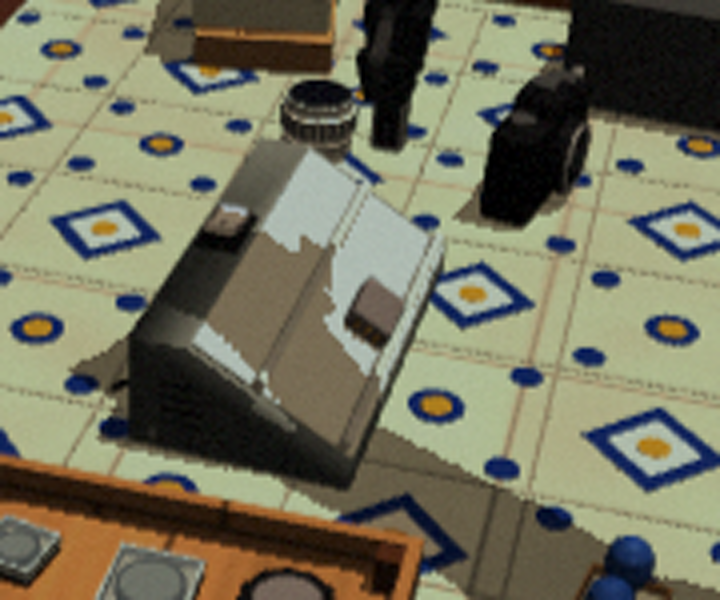

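```bash
python3 - <<'E'
from h import *
i,p,d=load("w4");t,q,m,o=tcp();print(q)
for v in (300,302,306,310,318,326,334,342,350):print(v,dep(i,(311,v),d)[0].round(4))
i,p,d=load("s4")
for uv in((376,187),(379,187),(376,185)): 
    r=rays(i,uv)[0];e=i["eye"];print((e+r*(-.175-e[1])/r[1]).round(4),dep(i,uv,d)[0].round(4))
E
```

```text
[ 0.48140953 -0.1797391   0.14338633]
300 [ 0.4704 -0.1808  0.1847]
302 [ 0.4695 -0.1807  0.188 ]
306 [ 0.47   -0.1807  0.1903]
310 [ 0.4699 -0.1807  0.1935]
318 [ 0.4695 -0.1806  0.1998]
326 [ 0.4699 -0.1806  0.2045]
334 [ 0.4699 -0.1806  0.2093]
342 [ 0.4695 -0.1805  0.2145]
350 [ 0.47   -0.1805  0.2181]
[ 0.4825 -0.175   0.1837] [ 0.4816 -0.1692  0.1868]
[ 0.4746 -0.175   0.1851] [ 0.4744 -0.1739  0.1857]
[ 0.483  -0.175   0.1895] [ 0.4816 -0.1662  0.1943]
```

Emit:
{"fn": "move_arm", "kwargs": {"motion": "0.05 0.004 0 0; 0.1 0.008 0 0; 0.112 0.008 0 0; 0.112 0.008 -0.01 0; 0.112 0.008 -0.02 0; 0.112 0.008 -0.03 0; 0.112 0.008 -0.03 0"}}

```text
clock: 5.08
position: [0.5927, -0.1716, 0.1131]
ee_rot: [-0.491, 0.508, 0.492, 0.508]
ft_force: [-0.4, 0.1, 0.1]
grip_width: -0.001
```

Emit:
{"fn": "move_arm", "kwargs": {"motion": "0 0 -0.004 0; 0 0 -0.008 0; 0 0 -0.012 0; 0 0 -0.016 0"}}

```text
clock: 5.58
position: [0.5938, -0.1717, 0.0977]
ee_rot: [-0.492, 0.508, 0.492, 0.508]
ft_force: [-0.0, 0.7, -0.2]
grip_width: 0.0
```

```bash
python3 - <<'E'
from h import *
t,p,m,o=tcp();print(t,p.round(4),o["ft_force"].round(2),o["grip_width"])
snap("side","s5",(280,130,460,280),4)
E
```

```text
5.575 [ 0.5938 -0.1717  0.0977] [-0.03  0.75 -0.17] 0.00011763734088174796
```

View pics/s5.png

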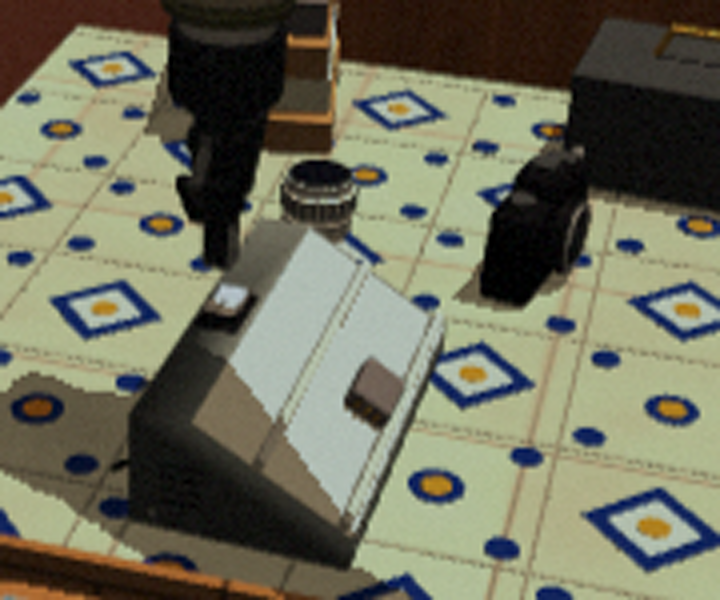

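Emit:
{"fn": "move_arm", "kwargs": {"motion": "0 0 -0.01 0; 0 0 -0.02 0; 0 0 -0.028 0; 0 0 -0.031 0"}}

```text
clock: 6.12
position: [0.5934, -0.1717, 0.0661]
ee_rot: [-0.491, 0.508, 0.492, 0.508]
ft_force: [-1.1, 1.2, 1.6]
grip_width: 0.0
```

Emit:
{"fn": "move_arm", "kwargs": {"motion": "0 0 -0.0025 0; 0 0 -0.005 0; 0 0 -0.0075 0"}}

```text
clock: 6.5
position: [0.5944, -0.1715, 0.0604]
ee_rot: [-0.492, 0.508, 0.492, 0.509]
ft_force: [-8.9, 5.8, 26.4]
grip_width: 0.005
```

Emit:
{"fn": "move_arm", "kwargs": {"motion": "0 0 0.02 0; -0.02 0 0.07 0; -0.06 0 0.11 0; -0.1 0 0.15 0; -0.1 0 0.15 0", "grip": 0.75}}

```text
clock: 7.12
position: [0.4934, -0.1735, 0.2136]
ee_rot: [-0.492, 0.507, 0.49, 0.511]
ft_force: [0.2, 0.7, -1.5]
grip_width: 0.755
```

```bash
python3 - <<'E'
from h import *
t,p,m,o=tcp();print(t,p.round(4),o["ft_force"].round(2),o["grip_width"])
i,_,d=snap("wrist","w6",(160,100,480,340),2.5)
for uv in ((310,322),):pass
E
```

```text
7.125 [ 0.4934 -0.1735  0.2136] [ 0.18  0.69 -1.49] 0.7550784813201129
```

View pics/w6.png

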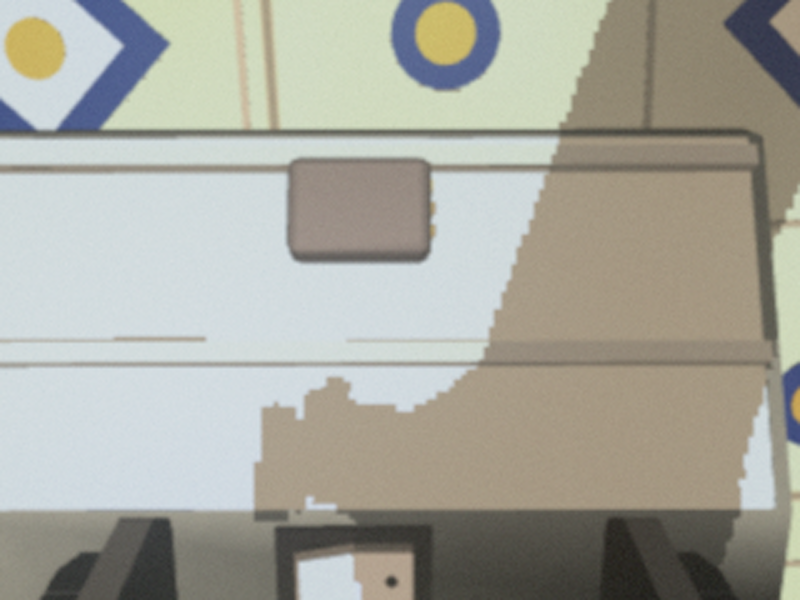

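Emit:
{"fn": "move_arm", "kwargs": {"motion": "-0.007 -0.005 -0.05 0; -0.0136 -0.0098 -0.1 0; -0.0136 -0.0098 -0.15 0; -0.0136 -0.0098 -0.18 0; -0.0136 -0.0098 -0.195 0; -0.0136 -0.0098 -0.205 0"}}

```text
clock: 7.92
position: [0.4803, -0.1817, 0.0038]
ee_rot: [-0.492, 0.508, 0.492, 0.508]
ft_force: [-0.7, 0.7, 0.1]
grip_width: 0.748
```

```bash
python3 - <<'E'
from h import *
t,p,m,o=tcp();print(t,p.round(4),o["ft_force"].round(2),o["grip_width"])
snap("wrist","w7")
snap("side","s7",(300,150,450,270),5)
E
```

```text
7.925 [ 0.4803 -0.1817  0.0038] [-0.68  0.67  0.05] 0.7483423437837676
```

View pics/w7.png

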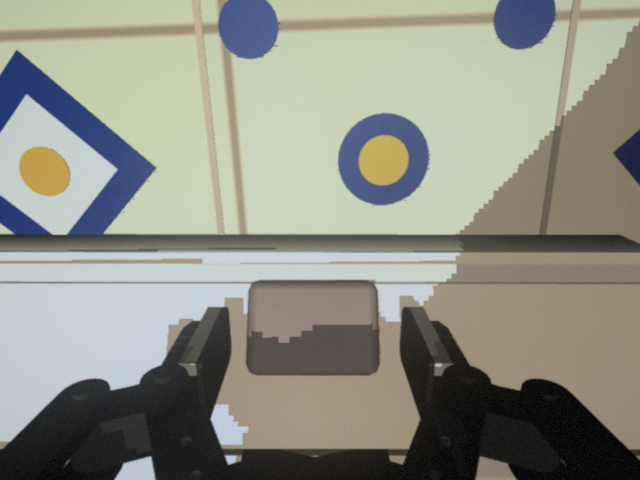

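View pics/s7.png

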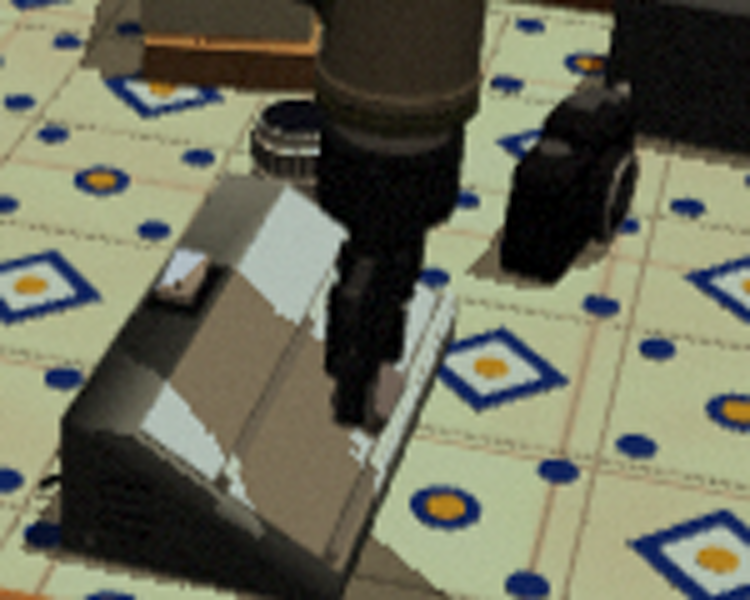

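Emit:
{"fn": "move_arm", "kwargs": {"motion": "0 0 0 0; 0 0 0 0; 0 0 0 0; 0 0 0 0; 0 0 0.01 0; 0 0 0.03 0; 0 0 0.03 0", "grip": 0, "force": 40}}

```text
clock: 8.9
position: [0.4814, -0.1818, 0.0361]
ee_rot: [-0.493, 0.507, 0.491, 0.509]
ft_force: [-0.7, 0.2, -0.7]
grip_width: 0.548
```

```bash
python3 - <<'E'
from h import *
t,p,m,o=tcp();print(t,p.round(4),o["ft_force"].round(2),o["grip_width"])
snap("wrist","w8")
E
```

```text
8.9 [ 0.4814 -0.1818  0.0361] [-0.71  0.18 -0.73] 0.5475706994721585
```

View pics/w8.png

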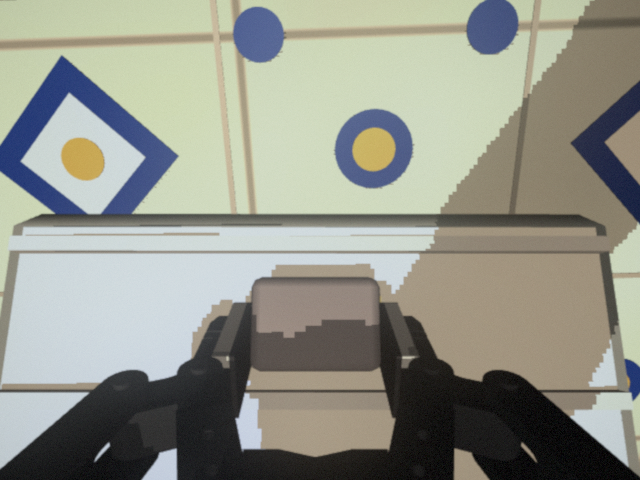

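Emit:
{"fn": "move_arm", "kwargs": {"motion": "0 0.02 0.06 0; 0.02 0.07 0.1 0; 0.04 0.125 0.1 0; 0.06 0.18 0.1 0; 0.08 0.235 0.1 0; 0.1 0.29 0.1 0; 0.12 0.345 0.1 0; 0.14 0.39 0.06 0; 0.158 0.412 0 0; 0.158 0.412 -0.025 0"}}

```text
clock: 10.2
position: [0.6362, 0.2324, 0.0044]
ee_rot: [-0.492, 0.509, 0.493, 0.506]
ft_force: [-0.7, -1.0, -0.5]
grip_width: 0.551
```

Emit:
{"fn": "move_arm", "kwargs": {"motion": "0 0 -0.01 0; 0 0 -0.022 0; 0 0 -0.022 0"}}

```text
clock: 10.58
position: [0.6382, 0.2301, -0.0123]
ee_rot: [-0.492, 0.508, 0.492, 0.508]
ft_force: [-0.2, 0.0, -0.4]
grip_width: 0.546
```

```bash
python3 - <<'E'
from h import *
t,p,m,o=tcp();print(t,p.round(4),o["ft_force"].round(2),o["grip_width"])
snap("wrist","w9")
E
```

```text
10.575 [ 0.6382  0.2301 -0.0123] [-0.21  0.02 -0.35] 0.5457995689832676
```

View pics/w9.png

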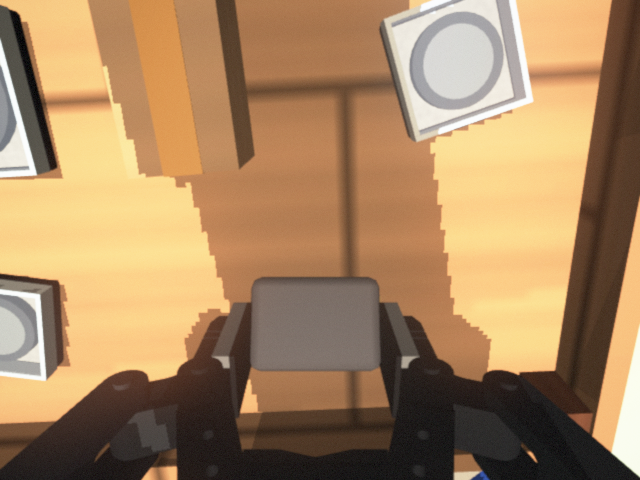

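Emit:
{"fn": "move_arm", "kwargs": {"motion": "0 0 -0.006 0; 0 0 -0.006 0; 0 0 -0.006 0"}}

```text
clock: 11.0
position: [0.6399, 0.2308, -0.0165]
ee_rot: [-0.492, 0.507, 0.491, 0.509]
ft_force: [0.4, 0.1, 7.5]
grip_width: 0.55
```

Emit:
{"fn": "move_arm", "kwargs": {"motion": "0 0 0 0; 0 0 0 0; 0 0 0.03 0; -0.02 0.01 0.08 0.1; -0.06 0.03 0.12 0.2; -0.092 0.05 0.13 0.337; -0.092 0.05 0.13 0.337", "grip": 0.7}}

```text
clock: 11.88
position: [0.5441, 0.2837, 0.1127]
ee_rot: [-0.571, 0.416, 0.572, 0.418]
ft_force: [0.0, -1.2, 0.5]
grip_width: 0.699
```

```bash
python3 - <<'E'
from seg import *
t,p,m,o=tcp();print(t,p.round(4),o["ft_force"].round(2),o["grip_width"],"jaw deg",np.degrees(np.arctan2(m[1,2],m[0,2])).round(1))
snap("wrist","w10")
mm=cases("w10",(0,0,640,300));cv2.imwrite("pics/m10.png",mm)
E
```

```text
11.875 [0.5441 0.2837 0.1127] [ 0.04 -1.23  0.49] 0.6986156941696013 jaw deg 107.8
px (30, 270) xy 0.6379 0.1025 size 44.6 46.4 yaw deg -9.0 z 0.0232
px (308, 225) xy 0.5452 0.2797 size 42.0 41.1 yaw deg 17.7 z 0.0245
px (51, 154) xy 0.551 0.1082 size 56.4 58.6 yaw deg 1.4 z 0.0243
px (342, 98) xy 0.4606 0.2758 size 41.0 41.4 yaw deg -6.2 z 0.0231
px (528, 155) xy 0.4611 0.4086 size 192.2 184.2 yaw deg 17.7 z 0.0021
px (213, 60) xy 0.4642 0.1944 size 56.1 55.2 yaw deg -14.4 z 0.0234
px (50, 22) xy 0.4751 0.0996 size 29.7 43.5 yaw deg 17.8 z 0.0235
```

View pics/w10.png

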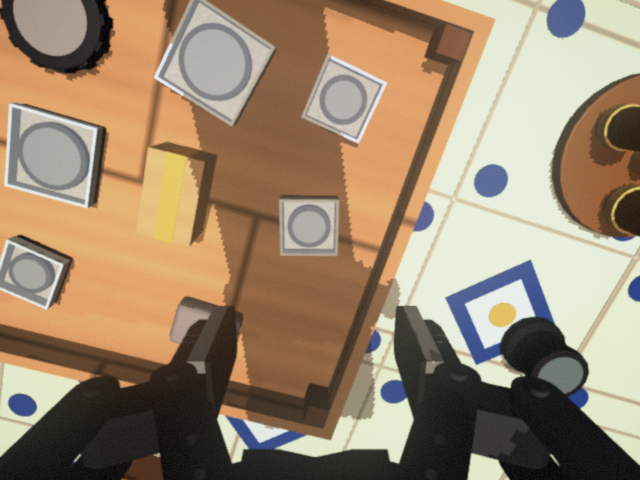

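Emit:
{"fn": "move_arm", "kwargs": {"motion": "-0.002 0 -0.06 0; -0.002 0 -0.11 0; -0.002 0 -0.13 0; -0.002 0 -0.14 0; -0.002 0 -0.14 0", "force": 35}}

```text
clock: 12.55
position: [0.545, 0.2804, -0.0279]
ee_rot: [0.57, -0.418, -0.57, -0.419]
ft_force: [0.2, -1.3, -0.2]
grip_width: 0.698
```

```bash
python3 - <<'E'
from seg import *
t,p,m,o=tcp();print(t,p.round(4),o["ft_force"].round(2),o["grip_width"])
snap("wrist","w11")
E
```

```text
12.55 [ 0.545   0.2804 -0.0279] [ 0.18 -1.3  -0.18] 0.6976421855980233
```

View pics/w11.png

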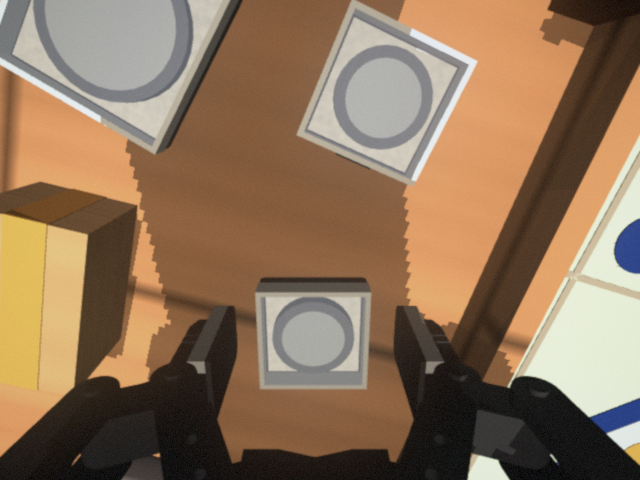

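Emit:
{"fn": "move_arm", "kwargs": {"motion": "0 0 0 0; 0 0 0 0; 0 0 0 0; 0 0 0 0; 0 0 0.03 -0.1; 0 0 0.08 -0.2; 0 -0.01 0.13 -0.337; 0 -0.03 0.15 -0.337", "grip": 0}}

```text
clock: 13.6
position: [0.5453, 0.2515, 0.125]
ee_rot: [-0.492, 0.506, 0.492, 0.51]
ft_force: [1.1, 0.5, -0.8]
grip_width: 0.46
```

```bash
python3 - <<'E'
from seg import *
t,p,m,o=tcp();print(t,p.round(4),o["ft_force"].round(2),o["grip_width"])
i,_,d=snap("wrist","w12")
C=cloud(i,d);print((C[300:375:15,280:350:20]-p)[...,2].round(4))
E
```

```text
13.6 [0.5453 0.2515 0.125 ] [ 1.14  0.53 -0.83] 0.4597534360273192
[[0.0508 0.0506 0.0499 0.0504]
 [0.0487 0.0508 0.0516 0.0495]
 [0.0507 0.0496 0.0504 0.0511]
 [0.0503 0.0491 0.0506 0.0512]
 [0.0507 0.0505 0.05   0.0501]]
```

View pics/w12.png

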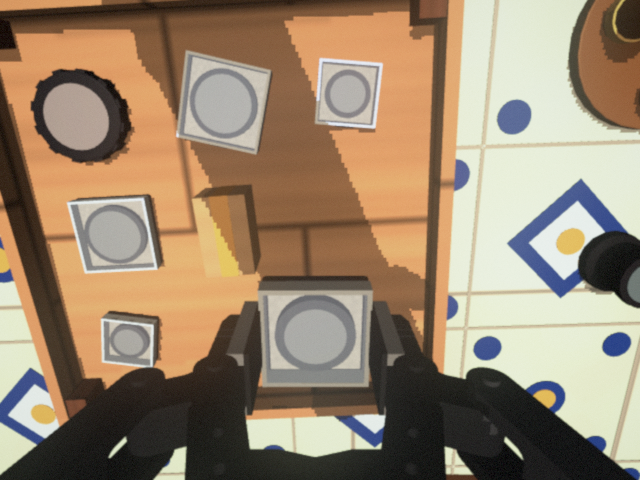

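```bash
python3 - <<'E'
from h import *
i,p,d=load("w12");t,q,m,o=tcp()
for uv in((260,292),(371,290),(261,386),(368,387),(260,278),(371,278)):print((plane(i,uv,q[2]+.0505)[0]-q).round(4))
E
```

```text
[-0.0211 -0.0143  0.0505]
[-0.0206  0.0237  0.0505]
[ 0.0174 -0.0169  0.0505]
[0.0193 0.023  0.0505]
[-0.0264 -0.0139  0.0505]
[-0.0251  0.0237  0.0505]
```

Emit:
{"fn": "move_arm", "kwargs": {"motion": "0 -0.058 0.015 0; 0.001 -0.116 0.015 0; 0.001 -0.174 0.015 0; 0.002 -0.232 0.015 0; 0.002 -0.29 0.01 0; 0.003 -0.345 0 0; 0.003 -0.345 -0.04 0; 0.003 -0.345 -0.055 0; 0.003 -0.345 -0.055 0"}}

```text
clock: 14.78
position: [0.5463, -0.0938, 0.0654]
ee_rot: [-0.491, 0.508, 0.493, 0.507]
ft_force: [-0.1, 0.2, 0.3]
grip_width: 0.46
```

```bash
python3 - <<'E'
from h import *
t,p,m,o=tcp();print(t,p.round(4),o["ft_force"].round(2),o["grip_width"],np.degrees(np.arctan2(m[1,2],m[0,2])))
snap("wrist","w13");snap("side","s13",(260,150,440,285),4)
E
```

```text
14.775 [ 0.5463 -0.0938  0.0654] [-0.12  0.2   0.26] 0.4598839114566352 88.2151828497118
```

View pics/w13.png

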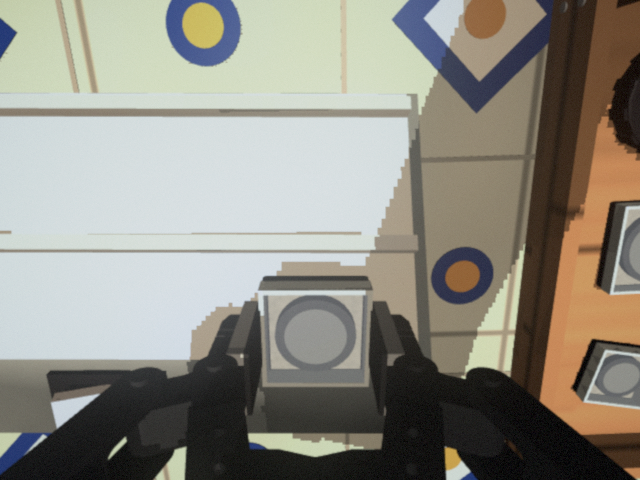

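View pics/s13.png

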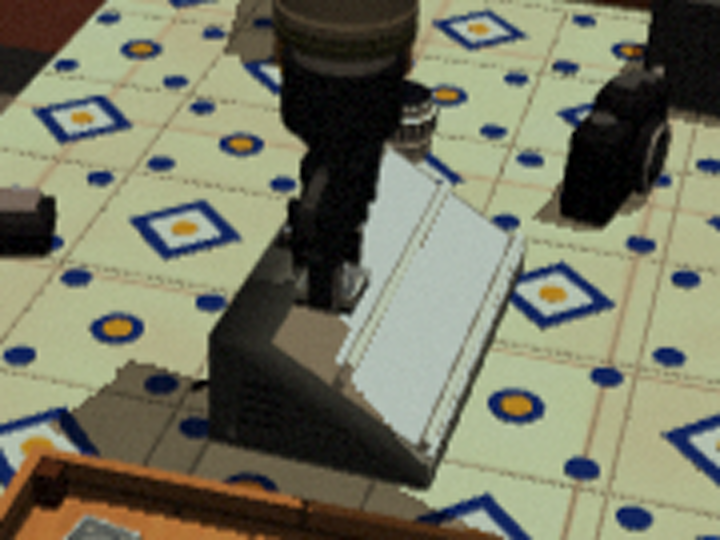

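Emit:
{"fn": "move_arm", "kwargs": {"motion": "0.003 0 -0.005 0; 0.003 0 -0.01 0; 0.003 0 -0.015 0; 0.003 0 -0.019 0"}}

```text
clock: 15.38
position: [0.5502, -0.0944, 0.0481]
ee_rot: [-0.492, 0.508, 0.492, 0.508]
ft_force: [-7.3, 2.8, 17.2]
grip_width: 0.458
```

```bash
python3 - <<'E'
from h import *
t,p,m,o=tcp();print(t,p.round(4),o["ft_force"].round(2),o["grip_width"])
i,_,d=snap("wrist","w14")
C=cloud(i,d);print((C[300:385:15,280:350:20]-p)[...,[0,2]].round(4))
E
```

```text
15.375 [ 0.5502 -0.0944  0.0481] [-7.29  2.81 17.16] 0.4579360824400524
[[[-0.0157  0.0503]
  [-0.0153  0.0501]
  [-0.0156  0.051 ]
  [-0.0152  0.0507]]

 [[-0.0098  0.0503]
  [-0.01    0.0511]
  [-0.0098  0.0512]
  [-0.0096  0.0512]]

 [[-0.0041  0.0508]
  [-0.0046  0.0521]
  [-0.0033  0.0504]
  [-0.0036  0.0512]]

 [[ 0.0013  0.0521]
  [ 0.0018  0.0516]
  [ 0.0018  0.052 ]
  [ 0.0024  0.0515]]

 [[ 0.0076  0.052 ]
  [ 0.0076  0.0523]
  [ 0.0074  0.0531]
  [ 0.0084  0.052 ]]

 [[ 0.0139  0.0522]
  [ 0.0146  0.0516]
  [ 0.0144  0.0522]
  [ 0.0137  0.0535]]]
```

View pics/w14.png

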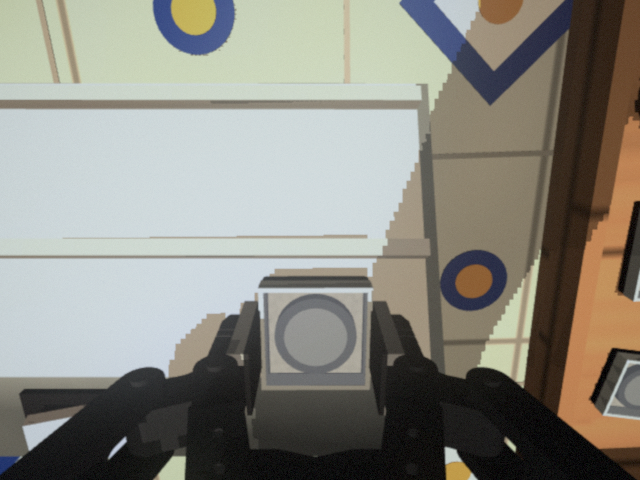

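Emit:
{"fn": "move_arm", "kwargs": {"motion": "0 0 0 0; -0.001 0 -0.003 0; -0.002 0 -0.006 0; -0.002 0 -0.006 0", "force": 20}}

```text
clock: 15.92
position: [0.5495, -0.0944, 0.0428]
ee_rot: [-0.492, 0.507, 0.491, 0.509]
ft_force: [-3.0, 0.8, 14.3]
grip_width: 0.457
```

```bash
python3 - <<'E'
from h import *
t,p,m,o=tcp();print(t,p.round(4),o["ft_force"].round(2),o["grip_width"])
i,_,d=snap("wrist","w15")
C=cloud(i,d);print((C[300:385:15,280:350:20]-p)[:,1,[0,2]].round(4))
E
```

```text
15.925 [ 0.5495 -0.0944  0.0428] [-3.01  0.85 14.26] 0.45697335240998765
[[-0.0155  0.05  ]
 [-0.0103  0.0514]
 [-0.0045  0.0517]
 [-0.0004  0.0548]
 [ 0.0062  0.0541]
 [ 0.011   0.0562]]
```

Emit:
{"fn": "move_arm", "kwargs": {"motion": "-0.0005 0 -0.003 0; -0.001 0 -0.006 0; -0.001 0 -0.009 0; -0.001 0 -0.009 0"}}

```text
clock: 16.48
position: [0.5496, -0.0943, 0.0392]
ee_rot: [-0.492, 0.506, 0.492, 0.511]
ft_force: [-31.3, 8.3, 78.3]
grip_width: 0.459
```

```bash
python3 - <<'E'
from h import *
t,p,m,o=tcp();print(t,p.round(4),o["ft_force"].round(2),o["grip_width"])
i,_,d=snap("wrist","w16")
C=cloud(i,d);print((C[300:385:15,280:350:20]-p)[:,1,[0,2]].round(4))
snap("side","s16",(260,150,440,285),4)
E
```

```text
16.475 [ 0.5496 -0.0943  0.0392] [-31.29   8.3   78.28] 0.4585352537682566
[[-0.0154  0.0497]
 [-0.0103  0.0511]
 [-0.0057  0.0534]
 [-0.0009  0.0553]
 [ 0.0041  0.057 ]
 [ 0.0091  0.0586]]
```

View pics/s16.png

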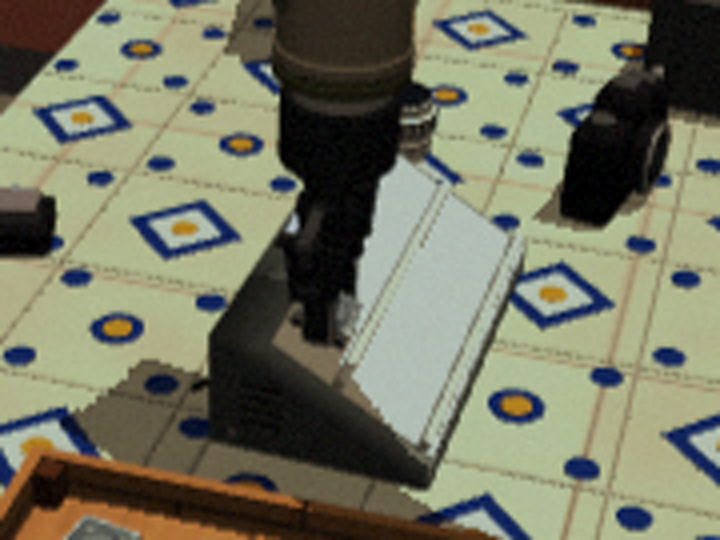

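Emit:
{"fn": "move_arm", "kwargs": {"motion": "0 0 0.004 0; 0 0 0.007 0"}}

```text
clock: 16.82
position: [0.548, -0.0945, 0.0405]
ee_rot: [-0.492, 0.507, 0.491, 0.509]
ft_force: [-0.6, -0.5, 0.4]
grip_width: 0.453
```

Emit:
{"fn": "move_arm", "kwargs": {"motion": "0 0 0 0; 0 0 0 0; 0 0 0 0; 0 0 0.03 0; 0 0 0.08 0; 0 0.03 0.13 0; 0 0.03 0.13 0", "grip": 0.62}}

```text
clock: 17.7
position: [0.5494, -0.0623, 0.1727]
ee_rot: [-0.494, 0.505, 0.492, 0.509]
ft_force: [0.1, 0.1, -0.4]
grip_width: 0.618
```

```bash
cat > chk.py <<'E'
from lb import *
import sys
OL=c0-.0321*X;OH=c0+.0369*X
def chk(i,d,box,off=.014):
    # points lying ~14 mm above glass
    C=cloud(i,d);F=fr(C.reshape(-1,3),OL).reshape(480,640,3)
    m=((abs(F[...,2]-.014)<.0035)&(F[...,0]>-.01)&(F[...,0]<.13)&(abs(F[...,1])<.15)).astype(np.uint8)*255
    b=np.zeros_like(m);b[box[1]:box[3],box[0]:box[2]]=m[box[1]:box[3],box[0]:box[2]]
    b=cv2.morphologyEx(b,cv2.MORPH_OPEN,np.ones((5,5)))
    for c in cv2.findContours(b,cv2.RETR_EXTERNAL,cv2.CHAIN_APPROX_NONE)[0]:
        if cv2.contourArea(c)<250: continue
        w=fr(on(i,c[:,0],.014),OL)[:,:2]*1000
        (cx,cy),(a,e),an=cv2.minAreaRect(w.astype(np.float32))
        M=np.zeros_like(b);cv2.drawContours(M,[c],-1,255,-1);P=F[cv2.erode(M,np.ones((7,7)))>0]
        q=P-P.mean(0);nn=np.linalg.svd(q,full_matrices=0)[2][2]
        print("px",c[:,0].mean(0).round(),"low x %.1f (high x %.1f) y %.1f"%(cx,cx-69,cy),"size %.1f %.1f"%(a,e),"ang %.1f"%((an+45)%90-45),"z %.1f"%(P[:,2].mean()*1000),"tilt err %.1f"%np.degrees(np.arccos(min(1,abs(nn[2])))))
E
python3 - <<'E'
from chk import *
t,p,m,o=tcp();print(t,p.round(4),o["ft_force"].round(2),o["grip_width"])
i,_,d=snap("wrist","w17")
chk(i,d,(0,0,640,310))
E
```

```text
17.7 [ 0.5494 -0.0623  0.1727] [ 0.07  0.08 -0.42] 0.6179107381896752
px [265. 220.] low x 88.9 (high x 19.9) y 88.7 size 39.9 40.2 ang 0.1 z 14.5 tilt err 61.9
```

View pics/w17.png

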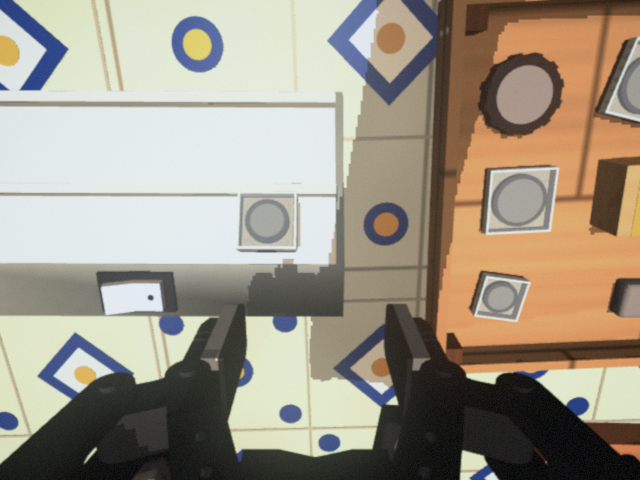

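```bash
sed -i 's/P=F\[cv2.erode(M,np.ones((7,7)))>0\]/P=F[(cv2.erode(M,np.ones((7,7)))>0)\&(m>0)]/' chk.py; python3 - <<'E'
from seg import *
cases("w17",(455,30,640,340))
from chk import *
i,p,d=load("w17");chk(i,d,(0,0,640,310))
print(camera_info("wrist")["eye"])
E
```

```text
px (628, 297) xy 0.6428 0.2148 size 38.0 23.4 yaw deg 2.0 z 0.0276
px (499, 296) xy 0.6387 0.0994 size 45.1 44.0 yaw deg -10.2 z 0.0228
px (519, 199) xy 0.5513 0.1052 size 56.3 59.0 yaw deg 1.3 z 0.0231
px (522, 94) xy 0.4692 0.0978 size 56.0 55.7 yaw deg -1.7 z 0.0244
px (625, 83) xy 0.4644 0.1684 size 62.3 30.5 yaw deg 12.4 z 0.0241
px [265. 220.] low x 88.9 (high x 19.9) y 88.7 size 39.9 40.2 ang 0.1 z 13.8 tilt err 0.1
[ 0.46657933 -0.06121642  0.35088896]
```

Emit:
{"fn": "move_arm", "kwargs": {"motion": "0.03 0.05 0 -0.04; 0.06 0.1 0 -0.08; 0.085 0.15 -0.02 -0.12; 0.0875 0.164 -0.06 -0.133; 0.0875 0.164 -0.06 -0.133", "grip": 0.6}}

```text
clock: 18.38
position: [0.6318, 0.0995, 0.1047]
ee_rot: [-0.456, 0.542, 0.458, 0.537]
ft_force: [-0.5, -0.4, -0.2]
grip_width: 0.597
```

```bash
python3 - <<'E'
from seg import *
t,p,m,o=tcp();print(t,p.round(4),o["ft_force"].round(2),o["grip_width"],"jaw deg",np.degrees(np.arctan2(m[1,2],m[0,2])).round(1))
snap("wrist","w18")
mm=cases("w18",(200,0,640,300))
E
```

```text
18.375 [0.6318 0.0995 0.1047] [-0.47 -0.35 -0.15] 0.5970881399257653 jaw deg 80.6
px (319, 240) xy 0.6396 0.1008 size 41.1 42.4 yaw deg -9.4 z 0.0245
px (514, 217) xy 0.6444 0.2299 size 50.1 35.8 yaw deg -1.7 z 0.0277
px (209, 240) xy 0.6259 0.0346 size 24.5 92.7 yaw deg -14.3 z 0.0006
px (305, 102) xy 0.5518 0.1066 size 55.3 55.5 yaw deg 1.0 z 0.0234
```

View pics/w18.png

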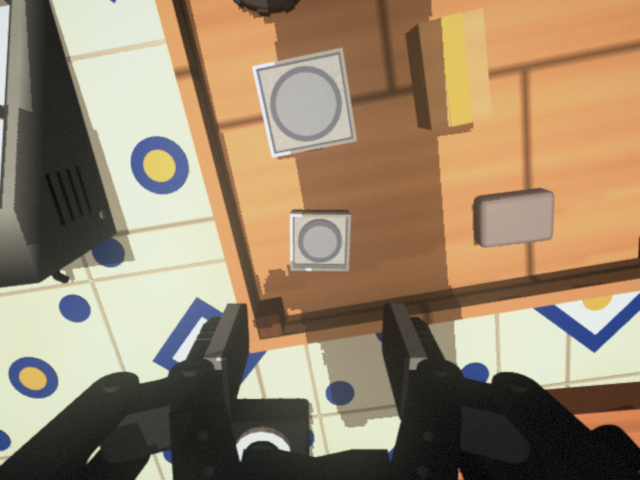

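Emit:
{"fn": "move_arm", "kwargs": {"motion": "0.003 0.0015 -0.06 0; 0.003 0.0015 -0.1 0; 0.003 0.0015 -0.115 0; 0.003 0.0015 -0.122 0; 0.003 0.0015 -0.122 0", "force": 35}}

```text
clock: 19.05
position: [0.6387, 0.1006, -0.011]
ee_rot: [-0.457, 0.539, 0.456, 0.54]
ft_force: [0.7, -0.5, 0.8]
grip_width: 0.602
```

```bash
python3 - <<'E'
from h import *
t,p,m,o=tcp();print(t,p.round(4),o["ft_force"].round(2),o["grip_width"])
snap("wrist","w19")
E
```

```text
19.05 [ 0.6387  0.1006 -0.011 ] [ 0.72 -0.52  0.8 ] 0.6019379076268254
```

View pics/w19.png

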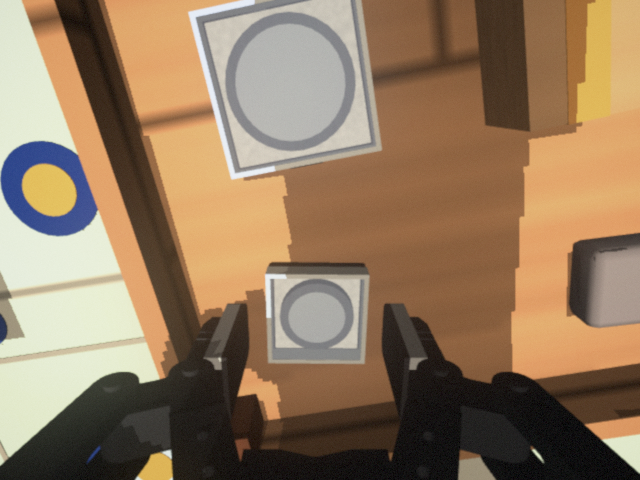

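Emit:
{"fn": "move_arm", "kwargs": {"motion": "0 0 -0.01 0; 0 0 -0.0175 0; 0 0 -0.0175 0"}}

```text
clock: 19.48
position: [0.6372, 0.1009, -0.0307]
ee_rot: [-0.457, 0.54, 0.457, 0.539]
ft_force: [-0.4, 0.8, -0.0]
grip_width: 0.599
```

Emit:
{"fn": "move_arm", "kwargs": {"motion": "0 0 0 0; 0 0 0 0; 0 0 0 0; 0 0 0 0; 0 0 0.03 0; 0 0 0.09 0; -0.01 -0.03 0.15 0.04; -0.01 -0.03 0.15 0.04", "grip": 0}}

```text
clock: 20.48
position: [0.6296, 0.0681, 0.1245]
ee_rot: [-0.468, 0.529, 0.466, 0.533]
ft_force: [0.4, 0.8, -1.7]
grip_width: 0.458
```

```bash
python3 - <<'E'
from h import *
t,p,m,o=tcp();print(t,p.round(4),o["ft_force"].round(2),o["grip_width"])
i,_,d=snap("wrist","w20")
C=cloud(i,d);print((C[300:375:15,280:350:20]-p)[:,:,2].round(4))
E
```

```text
20.475 [0.6296 0.0681 0.1245] [ 0.38  0.8  -1.75] 0.45796432027298306
[[0.0536 0.0529 0.0529 0.0525]
 [0.0519 0.053  0.052  0.0522]
 [0.0521 0.053  0.0524 0.0535]
 [0.0519 0.0523 0.0533 0.0522]
 [0.053  0.0532 0.0526 0.0535]]
```

View pics/w20.png

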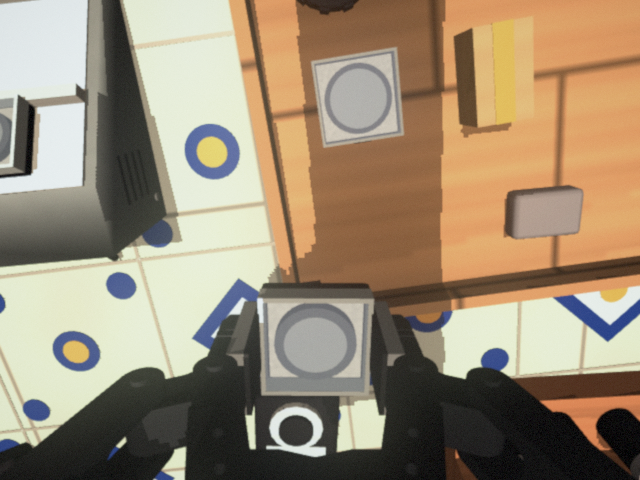

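Emit:
{"fn": "move_arm", "kwargs": {"motion": "-0.018 -0.055 0.01 0.03; -0.036 -0.11 0.01 0.06; -0.054 -0.165 0.01 0.093; -0.072 -0.22 0.01 0.093; -0.082 -0.254 0 0.093; -0.082 -0.254 -0.04 0.093; -0.082 -0.254 -0.055 0.093; -0.082 -0.254 -0.055 0.093"}}

```text
clock: 21.52
position: [0.5449, -0.1819, 0.0635]
ee_rot: [-0.491, 0.509, 0.493, 0.507]
ft_force: [0.2, -0.4, 0.5]
grip_width: 0.455
```

```bash
python3 - <<'E'
from h import *
t,p,m,o=tcp();print(t,p.round(4),o["ft_force"].round(2),o["grip_width"],np.degrees(np.arctan2(m[1,2],m[0,2])))
i,_,d=snap("wrist","w21")
C=cloud(i,d);print((C[300:375:15,280:350:20]-p)[:,:,2].round(4))
E
```

```text
21.525 [ 0.5449 -0.1819  0.0635] [ 0.18 -0.39  0.55] 0.4547248182885552 88.19095594039547
[[0.0536 0.0524 0.0533 0.0536]
 [0.0529 0.0535 0.0518 0.0543]
 [0.0522 0.053  0.0531 0.0527]
 [0.0542 0.0521 0.0524 0.0537]
 [0.0518 0.053  0.0519 0.0533]]
```

View pics/w21.png

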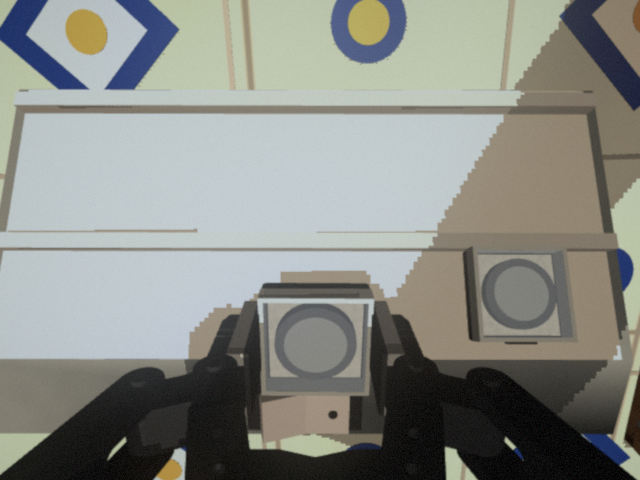

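Emit:
{"fn": "move_arm", "kwargs": {"motion": "0.0015 -0.001 -0.004 0; 0.0015 -0.001 -0.008 0; 0.0015 -0.001 -0.012 0; 0.0015 -0.001 -0.016 0; 0.001 -0.001 -0.02 0; 0.001 -0.001 -0.0235 0; 0.001 -0.001 -0.0235 0", "force": 20}}

```text
clock: 22.45
position: [0.5469, -0.1841, 0.0424]
ee_rot: [-0.492, 0.508, 0.492, 0.509]
ft_force: [-5.1, 2.3, 12.3]
grip_width: 0.454
```

```bash
python3 - <<'E'
from h import *
t,p,m,o=tcp();print(t,p.round(4),o["ft_force"].round(2),o["grip_width"],np.degrees(np.arctan2(m[1,2],m[0,2])))
i,_,d=snap("wrist","w22")
C=cloud(i,d);print((C[300:385:15,280:350:20]-p)[:,1,[0,2]].round(4))
E
```

```text
22.45 [ 0.5469 -0.1841  0.0424] [-5.11  2.31 12.28] 0.4542026846669639 88.1074399452707
[[-0.0173  0.0539]
 [-0.0112  0.0531]
 [-0.0812  0.1805]
 [-0.0007  0.0555]
 [ 0.0042  0.0572]
 [ 0.0102  0.0575]]
```

Emit:
{"fn": "move_arm", "kwargs": {"motion": "0 0 -0.002 0; 0 0 -0.003 0"}}

```text
clock: 22.75
position: [0.5471, -0.1841, 0.0405]
ee_rot: [-0.492, 0.508, 0.492, 0.509]
ft_force: [-12.6, 5.5, 32.3]
grip_width: 0.458
```

Emit:
{"fn": "move_arm", "kwargs": {"motion": "0 0 0.001 0; 0 0 0.001 0; 0 0 0.001 0; 0 0 0.03 0; 0 0 0.08 0; 0 0.05 0.12 0; 0 0.08 0.12 0", "grip": 0.62}}

```text
clock: 23.62
position: [0.5484, -0.1025, 0.1612]
ee_rot: [-0.493, 0.507, 0.491, 0.509]
ft_force: [0.0, -0.5, -0.7]
grip_width: 0.616
```

```bash
python3 - <<'E'
from chk import *
t,p,m,o=tcp();print(t,p.round(4),o["ft_force"].round(2),o["grip_width"])
i,_,d=snap("wrist","w23")
chk(i,d,(0,0,640,310))
E
```

```text
23.625 [ 0.5484 -0.1025  0.1612] [ 0.02 -0.55 -0.65] 0.6155073008933691
px [327. 227.] low x 89.0 (high x 20.0) y 88.6 size 40.0 39.5 ang -0.0 z 13.8 tilt err 0.0
px [186. 225.] low x 89.0 (high x 20.0) y -0.4 size 40.7 39.5 ang -0.0 z 13.8 tilt err 0.1
```

View pics/w23.png

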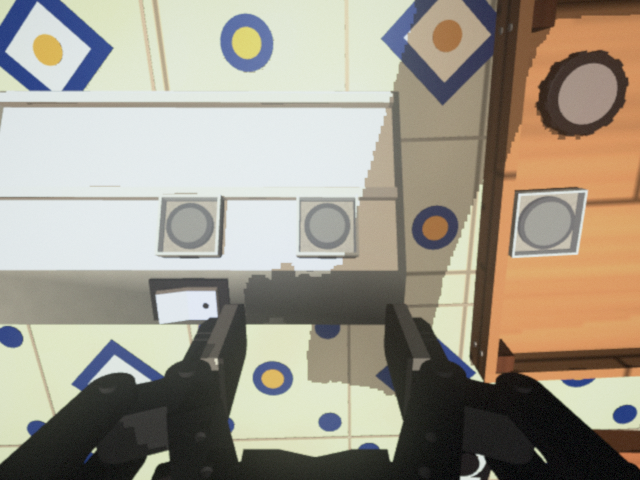

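Emit:
{"fn": "move_arm", "kwargs": {"motion": "0.001 0.05 0 0.02; 0.002 0.1 0 0.04; 0.003 0.15 0 0.054; 0.0045 0.2 -0.02 0.054; 0.0045 0.211 -0.06 0.054; 0.0045 0.211 -0.07 0.054", "grip": 0.72}}

```text
clock: 24.42
position: [0.5494, 0.1073, 0.0859]
ee_rot: [-0.505, 0.496, 0.506, 0.493]
ft_force: [-0.8, -0.5, 0.4]
grip_width: 0.722
```

```bash
python3 - <<'E'
from seg import *
t,p,m,o=tcp();print(t,p.round(4),o["ft_force"].round(2),o["grip_width"],"jaw deg",np.degrees(np.arctan2(m[1,2],m[0,2])).round(1))
snap("wrist","w24")
mm=cases("w24",(200,0,640,300))
E
```

```text
24.425 [0.5494 0.1073 0.0859] [-0.78 -0.51  0.37] 0.722464044033025 jaw deg 91.3
px (278, 260) xy 0.5643 0.0846 size 52.8 55.0 yaw deg 1.3 z 0.0232
px (218, 259) xy 0.5642 0.0469 size 54.7 5.2 yaw deg 1.0 z 0.0225
px (292, 106) xy 0.47 0.0938 size 50.7 48.0 yaw deg -18.5 z 0.0237
px (609, 95) xy 0.4603 0.2723 size 43.7 41.5 yaw deg -5.7 z 0.0234
px (473, 95) xy 0.4641 0.1933 size 57.0 55.5 yaw deg -14.3 z 0.0236
```

View pics/w24.png

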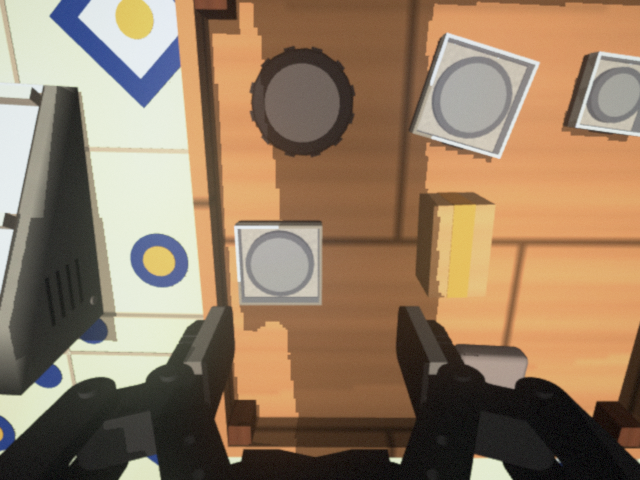

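```bash
python3 - <<'E'
from h import *
print(get_obs()["joint_pos"].round(2))
i,p,d=load("w24")
for uv in((236,225),(321,223),(321,304),(239,304),(241,294),(320,296),(228,258),(205,290)):print(uv,plane(i,uv,.023)[0].round(4),dep(i,uv,d)[0].round(4))
E
```

```text
[-0.74  0.3   0.55  1.79 -0.17  1.1   1.46]
(236, 225) [0.5411 0.0585 0.023 ] [0.5411 0.0585 0.0229]
(321, 223) [0.5386 0.1108 0.023 ] [0.5403 0.1109 0.017 ]
(321, 304) [0.5937 0.1123 0.023 ] [0.6009 0.1126 0.009 ]
(239, 304) [0.595  0.0585 0.023 ] [0.594  0.0589 0.0248]
(241, 294) [0.5877 0.0601 0.023 ] [0.5875 0.0602 0.0235]
(320, 296) [0.588  0.1115 0.023 ] [0.5878 0.1114 0.0234]
(228, 258) [0.5629 0.0527 0.023 ] [0.5682 0.0497 0.0091]
(205, 290) [0.5854 0.0369 0.023 ] [0.5779 0.0413 0.0387]
```

Emit:
{"fn": "move_arm", "kwargs": {"motion": "0.003 -0.004 0.02 -0.18; 0.006 -0.008 0.02 -0.36; 0.01 -0.012 0.02 -0.54; 0.014 -0.016 0.02 -0.72; 0.016 -0.02 0.02 -0.9; 0.016 -0.022 0.02 -1.08; 0.016 -0.022 0.02 -1.26; 0.016 -0.022 0.02 -1.44; 0.016 -0.022 0.01 -1.571; 0.016 -0.022 0.01 -1.571"}}

```text
clock: 25.72
position: [0.5674, 0.0836, 0.0992]
ee_rot: [-0.007, 0.707, 0.007, 0.707]
ft_force: [-0.5, 0.5, 0.4]
grip_width: 0.721
```

```bash
python3 - <<'E'
from seg import *
t,p,m,o=tcp();print(t,p.round(4),o["ft_force"].round(2),o["grip_width"],"jaw deg",np.degrees(np.arctan2(m[1,2],m[0,2])).round(1),o["joint_pos"].round(2))
snap("wrist","w25")
mm=cases("w25",(0,0,640,330))
E
```

```text
25.725 [0.5674 0.0836 0.0992] [-0.51  0.5   0.41] 0.7208818463670956 jaw deg 1.1 [-0.9   0.37  0.83  1.76 -0.3   1.14  0.04]
px (631, 315) xy 0.7876 0.0278 size 12.3 26.8 yaw deg 15.0 z 0.0362
px (316, 228) xy 0.5676 0.0855 size 55.4 57.1 yaw deg 1.4 z 0.0237
px (162, 214) xy 0.4679 0.0935 size 48.9 49.3 yaw deg 31.1 z 0.0239
px (318, 234) xy 0.5623 0.1145 size 437.6 205.5 yaw deg 1.2 z 0.0231
px (459, 11) xy 0.6442 0.2126 size 35.3 12.9 yaw deg 1.1 z 0.0271
px (140, 45) xy 0.4651 0.1944 size 55.6 57.8 yaw deg -14.7 z 0.023
```

View pics/w25.png

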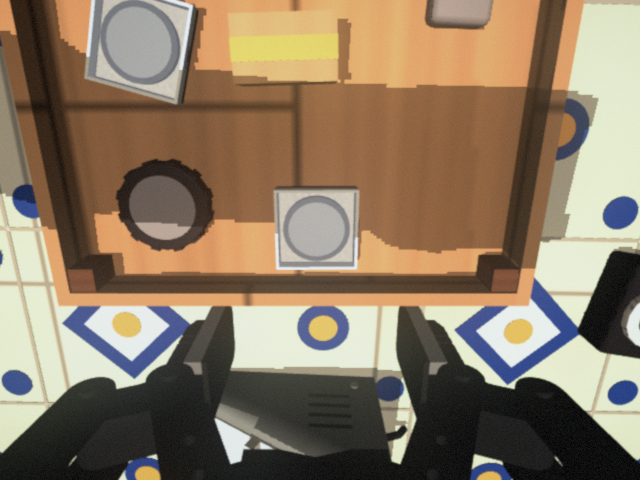

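Emit:
{"fn": "move_arm", "kwargs": {"motion": "0 0.0015 -0.06 0; 0 0.0015 -0.1 0; 0 0.0015 -0.12 0; 0 0.0015 -0.129 0; 0 0.0015 -0.129 0", "force": 35}}

```text
clock: 26.4
position: [0.5678, 0.0863, -0.0298]
ee_rot: [-0.007, 0.707, 0.008, 0.707]
ft_force: [0.6, -0.4, 0.8]
grip_width: 0.721
```

```bash
python3 - <<'E'
from h import *
t,p,m,o=tcp();print(t,p.round(4),o["ft_force"].round(2),o["grip_width"])
snap("wrist","w26")
E
```

```text
26.4 [ 0.5678  0.0863 -0.0298] [ 0.58 -0.42  0.75] 0.7214690694851106
```

View pics/w26.png

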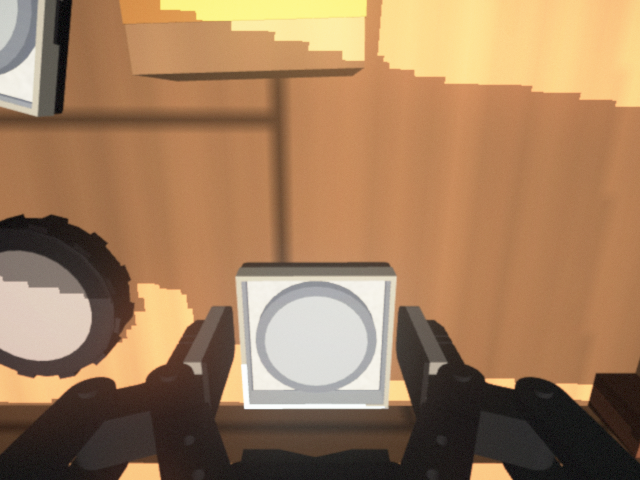

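Emit:
{"fn": "move_arm", "kwargs": {"motion": "0 0 0 0; 0 0 0 0; 0 0 0 0; 0 0 0 0; 0 0 0.03 0; 0 0 0.09 0; 0 0 0.15 0.15; 0 0 0.15 0.33; 0 0 0.15 0.51; 0 0 0.15 0.69", "grip": 0}}

```text
clock: 27.7
position: [0.5674, 0.0866, 0.1203]
ee_rot: [-0.248, 0.662, 0.248, 0.663]
ft_force: [0.0, -0.4, 0.1]
grip_width: 0.627
```

```bash
python3 - <<'E'
from h import *
t,p,m,o=tcp();print(t,p.round(4),o["ft_force"].round(2),o["grip_width"],"jaw deg",np.degrees(np.arctan2(m[1,2],m[0,2])).round(1))
i,_,d=snap("wrist","w27")
C=cloud(i,d);print((C[300:375:15,280:350:20]-p)[:,:,2].round(4))
E
```

```text
27.7 [0.5674 0.0866 0.1203] [ 0.05 -0.39  0.13] 0.626503284332296 jaw deg 41.1
[[0.0527 0.0528 0.0528 0.0528]
 [0.053  0.0515 0.0522 0.0518]
 [0.0517 0.0536 0.0522 0.0523]
 [0.0521 0.0533 0.0525 0.0529]
 [0.0528 0.0532 0.0526 0.0532]]
```

View pics/w27.png

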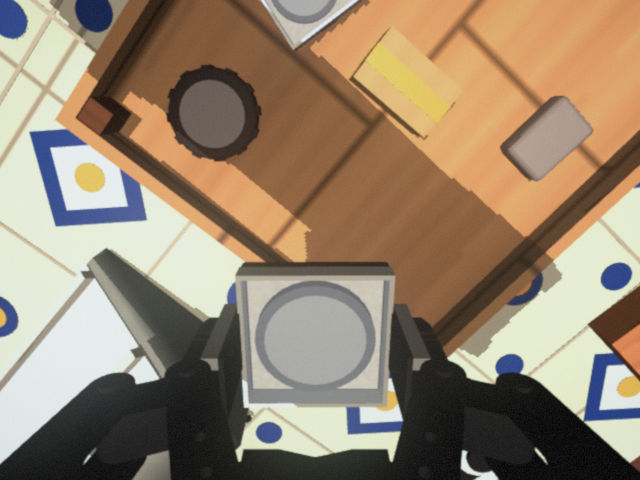

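Emit:
{"fn": "move_arm", "kwargs": {"motion": "-0.015 -0.045 0 0.17; -0.03 -0.09 0 0.34; -0.045 -0.135 0 0.51; -0.06 -0.18 0 0.68; -0.0765 -0.208 0 0.82; -0.0765 -0.208 -0.05 0.82; -0.0765 -0.208 -0.08 0.82; -0.0765 -0.208 -0.088 0.82; -0.0765 -0.208 -0.088 0.82"}}

```text
clock: 28.88
position: [0.491, -0.1217, 0.0321]
ee_rot: [-0.49, 0.51, 0.49, 0.51]
ft_force: [0.1, -0.3, -1.0]
grip_width: 0.618
```

```bash
python3 - <<'E'
from h import *
t,p,m,o=tcp();print(t,p.round(4),o["ft_force"].round(2),o["grip_width"],"jaw deg",np.degrees(np.arctan2(m[1,2],m[0,2])).round(1))
i,_,d=snap("wrist","w28")
C=cloud(i,d);print((C[300:375:15,280:350:20]-p)[:,1,2].round(4))
for uv in((241,276),(393,276),(246,404),(388,404)):print((plane(i,uv,p[2]+.0525)[0]-p).round(4))
E
```

```text
28.875 [ 0.491  -0.1217  0.0321] [ 0.09 -0.28 -1.01] 0.618265114156205 jaw deg 87.6
[0.0527 0.0519 0.0528 0.0532 0.053 ]
[-0.0264 -0.0238  0.0525]
[-0.0243  0.0273  0.0525]
[ 0.0259 -0.0271  0.0525]
[0.0281 0.0264 0.0525]
```

View pics/w28.png

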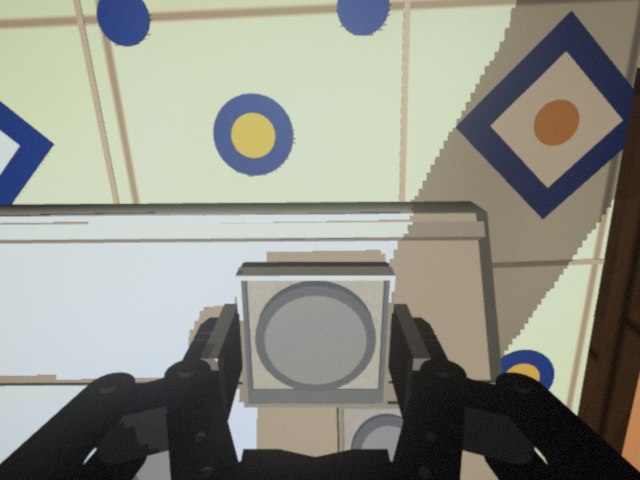

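Emit:
{"fn": "move_arm", "kwargs": {"motion": "0 0 -0.004 0.008; 0 0 -0.008 0.008; 0 0 -0.012 0.008; 0 0 -0.015 0.008; 0.0005 0 -0.018 0.008; 0.001 0 -0.021 0.008; 0.001 0 -0.021 0.008", "force": 20}}

```text
clock: 29.8
position: [0.4906, -0.1214, 0.0104]
ee_rot: [-0.491, 0.508, 0.493, 0.508]
ft_force: [-6.8, 2.7, 9.2]
grip_width: 0.624
```

```bash
python3 - <<'E'
from h import *
t,p,m,o=tcp();print(t,p.round(4),o["ft_force"].round(2),o["grip_width"],np.degrees(np.arctan2(m[1,2],m[0,2])))
i,_,d=snap("wrist","w29")
C=cloud(i,d);print((C[300:400:15,280:350:20]-p)[:,1,[0,2]].round(4))
E
```

```text
29.8 [ 0.4906 -0.1214  0.0104] [-6.8   2.72  9.21] 0.6237581761407797 88.15855594783605
[[-0.0162  0.052 ]
 [-0.0112  0.0535]
 [-0.0056  0.054 ]
 [-0.0008  0.0558]
 [ 0.0046  0.0569]
 [ 0.0101  0.0578]
 [ 0.0148  0.0598]]
```

Emit:
{"fn": "move_arm", "kwargs": {"motion": "0 0 -0.002 0; 0 0 -0.003 0; 0 0 -0.003 0"}}

```text
clock: 30.22
position: [0.4908, -0.1215, 0.0077]
ee_rot: [-0.491, 0.508, 0.493, 0.508]
ft_force: [-8.1, 2.5, 13.1]
grip_width: 0.62
```

Emit:
{"fn": "move_arm", "kwargs": {"motion": "0 0 0.001 0; 0 0 0.001 0; 0 0 0.001 0; 0 0 0.03 0; 0 0 0.08 0; 0 0.05 0.13 0; 0 0.08 0.15 0", "grip": 0.76}}

```text
clock: 31.1
position: [0.4923, -0.0404, 0.1596]
ee_rot: [-0.492, 0.507, 0.491, 0.509]
ft_force: [0.9, -0.4, -0.4]
grip_width: 0.763
```

```bash
python3 - <<'E'
from chk import *
t,p,m,o=tcp();print(t,p.round(4),o["ft_force"].round(2),o["grip_width"])
i,_,d=snap("wrist","w30")
chk(i,d,(0,0,640,310))
E
```

```text
31.1 [ 0.4923 -0.0404  0.1596] [ 0.93 -0.43 -0.4 ] 0.7633128514127387
px [238. 293.] low x 79.7 (high x 10.7) y 88.7 size 40.2 21.1 ang -0.0 z 13.8 tilt err 0.3
px [108. 294.] low x 79.7 (high x 10.7) y -0.2 size 41.1 21.1 ang -0.0 z 13.7 tilt err 0.1
px [200. 219.] low x 27.0 (high x -42.0) y 60.2 size 54.6 53.5 ang -0.0 z 13.8 tilt err 0.1
```

View pics/w30.png

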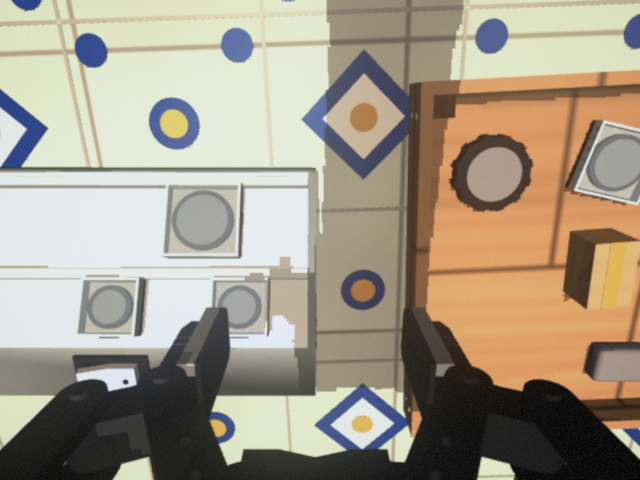

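Emit:
{"fn": "move_arm", "kwargs": {"motion": "-0.006 0.055 0 -0.05; -0.012 0.11 0 -0.11; -0.018 0.165 0 -0.17; -0.024 0.215 -0.02 -0.22; -0.027 0.236 -0.06 -0.22; -0.027 0.236 -0.06 -0.22", "grip": 0.74}}

```text
clock: 31.9
position: [0.4624, 0.1948, 0.0948]
ee_rot: [-0.434, 0.56, 0.434, 0.556]
ft_force: [0.4, -0.5, 1.3]
grip_width: 0.743
```

```bash
python3 - <<'E'
from seg import *
t,p,m,o=tcp();print(t,p.round(4),o["ft_force"].round(2),o["grip_width"],"jaw deg",np.degrees(np.arctan2(m[1,2],m[0,2])).round(1))
snap("wrist","w31")
mm=cases("w31",(0,0,640,320))
E
```

```text
31.9 [0.4624 0.1948 0.0948] [ 0.37 -0.54  1.27] 0.7425506083657213 jaw deg 75.7
px (182, 281) xy 0.4684 0.0994 size 59.1 58.1 yaw deg -22.2 z 0.024
px (315, 235) xy 0.4632 0.1943 size 55.2 56.8 yaw deg -14.6 z 0.023
px (439, 200) xy 0.46 0.2753 size 42.1 42.2 yaw deg -6.2 z 0.024
px (319, 132) xy 0.4272 0.2056 size 439.5 194.6 yaw deg -14.2 z 0.0386
px (28, 21) xy 0.303 0.071 size 35.5 18.1 yaw deg -8.9 z 0.0146
```

View pics/w31.png

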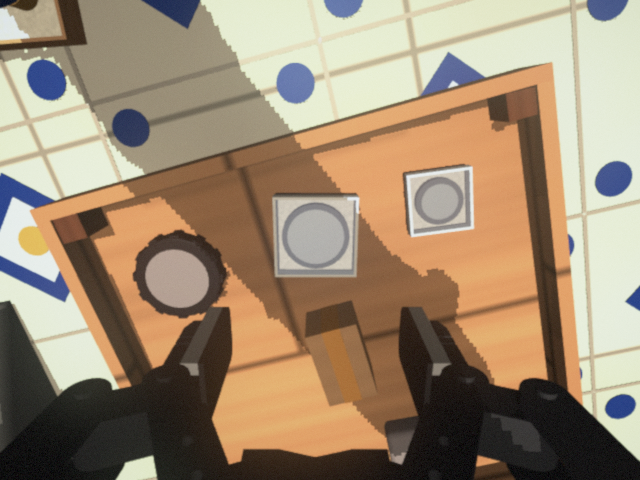

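Emit:
{"fn": "move_arm", "kwargs": {"motion": "0 0 -0.06 0; 0 0 -0.1 0; 0 0 -0.117 0; 0 0 -0.125 0; 0 0 -0.125 0", "force": 35}}

```text
clock: 32.58
position: [0.4656, 0.1945, -0.0265]
ee_rot: [-0.433, 0.558, 0.433, 0.559]
ft_force: [0.6, 0.8, 0.2]
grip_width: 0.742
```

```bash
python3 - <<'E'
from h import *
t,p,m,o=tcp();print(t,p.round(4),o["ft_force"].round(2),o["grip_width"])
snap("wrist","w32")
E
```

```text
32.575 [ 0.4656  0.1945 -0.0265] [0.56 0.83 0.16] 0.7416747191722057
```

View pics/w32.png

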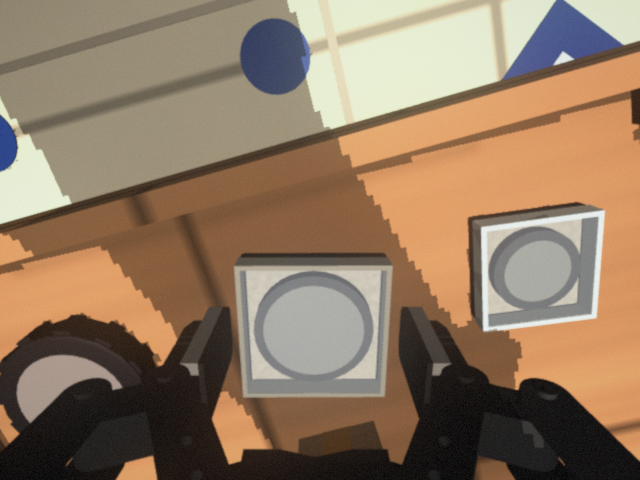

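Emit:
{"fn": "move_arm", "kwargs": {"motion": "-0.0015 0 -0.004 0; -0.0015 0 -0.004 0"}}

```text
clock: 32.88
position: [0.4631, 0.1946, -0.0313]
ee_rot: [-0.433, 0.559, 0.433, 0.559]
ft_force: [0.2, -0.7, -0.2]
grip_width: 0.74
```

Emit:
{"fn": "move_arm", "kwargs": {"motion": "0 0 0 0; 0 0 0 0; 0 0 0 0; 0 0 0 0; 0 0 0.03 0; 0 0 0.09 0; 0 0 0.15 0; 0 -0.03 0.15 0.1; 0 -0.03 0.15 0.216", "grip": 0}}

```text
clock: 34.0
position: [0.4636, 0.1626, 0.1192]
ee_rot: [-0.491, 0.508, 0.491, 0.509]
ft_force: [0.4, -0.1, -0.7]
grip_width: 0.619
```

```bash
python3 - <<'E'
from h import *
t,p,m,o=tcp();print(t,p.round(4),o["ft_force"].round(2),o["grip_width"],"jaw deg",np.degrees(np.arctan2(m[1,2],m[0,2])).round(1))
i,_,d=snap("wrist","w33")
C=cloud(i,d);print((C[300:375:15,280:350:20]-p)[:,1,2].round(4))
E
```

```text
34.0 [0.4636 0.1626 0.1192] [ 0.37 -0.07 -0.69] 0.6189966238638785 jaw deg 88.0
[0.0539 0.0544 0.054  0.0548 0.0551]
```

View pics/w33.png

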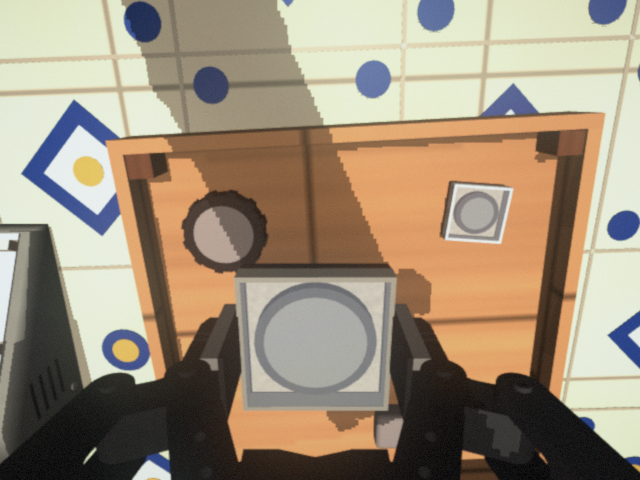

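Emit:
{"fn": "move_arm", "kwargs": {"motion": "0.003 -0.055 0.01 0; 0.006 -0.11 0.01 0; 0.01 -0.165 0.01 0; 0.014 -0.22 0.01 0; 0.017 -0.275 0.01 0; 0.02 -0.33 0.01 0; 0.023 -0.38 0 0; 0.023 -0.406 -0.04 0; 0.023 -0.406 -0.08 0; 0.023 -0.406 -0.087 0"}}

```text
clock: 35.3
position: [0.4843, -0.241, 0.0291]
ee_rot: [-0.489, 0.51, 0.492, 0.508]
ft_force: [0.0, -0.0, -0.5]
grip_width: 0.622
```

```bash
python3 - <<'E'
from h import *
t,p,m,o=tcp();print(t,p.round(4),o["ft_force"].round(2),o["grip_width"],"jaw deg",np.degrees(np.arctan2(m[1,2],m[0,2])).round(1))
i,_,d=snap("wrist","w34")
C=cloud(i,d);print((C[300:375:15,280:350:20]-p)[:,1,2].round(4))
for uv in((241,278),(393,278),(246,406),(388,406)):print((plane(i,uv,p[2]+.0545)[0]-p).round(4))
E
```

```text
35.3 [ 0.4843 -0.241   0.0291] [ 0.04 -0.03 -0.55] 0.6218442239825597 jaw deg 87.9
[0.0549 0.0537 0.0545 0.0545 0.0552]
[-0.0261 -0.0237  0.0545]
[-0.0242  0.0269  0.0545]
[ 0.0254 -0.0266  0.0545]
[0.0274 0.0261 0.0545]
```

View pics/w34.png

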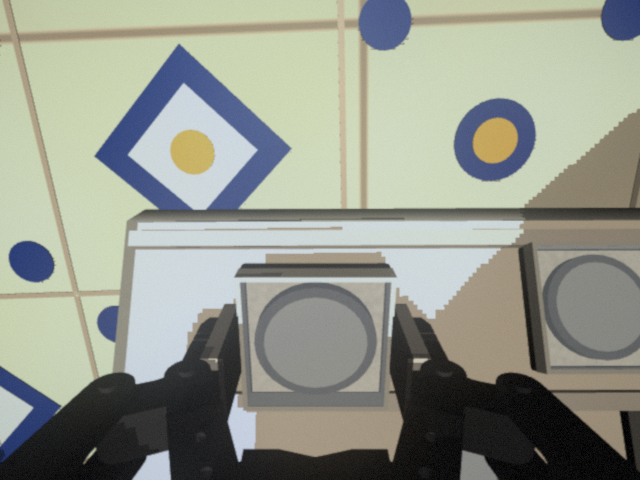

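Emit:
{"fn": "move_arm", "kwargs": {"motion": "0.0005 0 -0.004 0.004; 0.0005 0 -0.008 0.004; 0.0005 0 -0.012 0.004; 0.0005 0 -0.015 0.004; 0.001 0 -0.018 0.004; 0.001 0 -0.021 0.004; 0.001 0 -0.024 0.004; 0.001 0 -0.024 0.004", "force": 20}}

```text
clock: 36.35
position: [0.4866, -0.2414, 0.0079]
ee_rot: [-0.491, 0.508, 0.492, 0.508]
ft_force: [-5.8, 3.0, 9.5]
grip_width: 0.625
```

```bash
python3 - <<'E'
from h import *
t,p,m,o=tcp();print(t,p.round(4),o["ft_force"].round(2),o["grip_width"],np.degrees(np.arctan2(m[1,2],m[0,2])))
i,_,d=snap("wrist","w35")
C=cloud(i,d);print((C[300:400:15,280:350:20]-p)[:,1,[0,2]].round(4))
E
```

```text
36.35 [ 0.4866 -0.2414  0.0079] [-5.81  3.03  9.5 ] 0.6247613381661049 88.1596248030596
[[-0.0172  0.0539]
 [-0.0115  0.0539]
 [-0.007   0.0561]
 [-0.0017  0.0571]
 [ 0.0029  0.0592]
 [ 0.0089  0.0592]
 [ 0.0136  0.0612]]
```

Tilt about 14°, as with the previous case. Release.

Emit:
{"fn": "move_arm", "kwargs": {"motion": "0 0 -0.001 0; 0 0 -0.001 0; 0 0 -0.001 0; 0 0 0.03 0; 0 0 0.08 0; 0 0.05 0.13 0; 0 0.1 0.15 0", "grip": 0.76}}

```text
clock: 37.28
position: [0.4876, -0.1419, 0.1595]
ee_rot: [-0.492, 0.508, 0.49, 0.509]
ft_force: [1.7, 1.7, -0.5]
grip_width: 0.763
```

```bash
python3 - <<'E'
from chk import *
t,p,m,o=tcp();print(t,p.round(4),o["ft_force"].round(2),o["grip_width"])
i,_,d=snap("wrist","w36")
chk(i,d,(0,0,640,330))
E
```

```text
37.275 [ 0.4876 -0.1419  0.1595] [ 1.71  1.73 -0.49] 0.7631261286209401
px [384. 303.] low x 85.9 (high x 16.9) y 88.4 size 40.2 33.1 ang -0.1 z 13.8 tilt err 0.1
px [257. 304.] low x 85.7 (high x 16.7) y -0.8 size 40.1 33.1 ang -0.1 z 13.8 tilt err 0.0
px [344. 221.] low x 27.1 (high x -41.9) y 60.1 size 53.6 53.6 ang -0.1 z 13.8 tilt err 0.1
px [178. 222.] low x 26.8 (high x -42.2) y -59.7 size 54.8 53.6 ang -0.1 z 13.8 tilt err 0.1
```

View pics/w36.png

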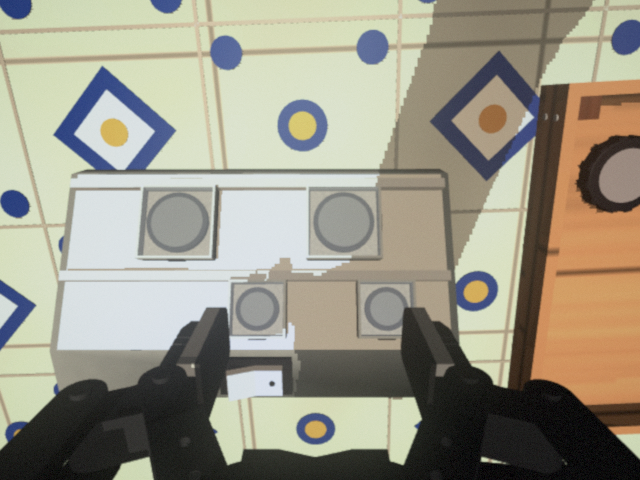

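Emit:
{"fn": "move_arm", "kwargs": {"motion": "-0.004 0.055 0 -0.02; -0.008 0.11 0 -0.04; -0.012 0.165 0 -0.06; -0.016 0.22 0 -0.075; -0.02 0.275 0 -0.075; -0.024 0.33 0 -0.075; -0.0275 0.385 -0.02 -0.075; -0.0275 0.417 -0.06 -0.075; -0.0275 0.417 -0.06 -0.075", "grip": 0.64}}

```text
clock: 38.45
position: [0.4571, 0.2769, 0.0942]
ee_rot: [-0.474, 0.527, 0.474, 0.523]
ft_force: [-0.2, -0.7, 0.3]
grip_width: 0.639
```

```bash
python3 - <<'E'
from seg import *
t,p,m,o=tcp();print(t,p.round(4),o["ft_force"].round(2),o["grip_width"],"jaw deg",np.degrees(np.arctan2(m[1,2],m[0,2])).round(1))
snap("wrist","w37")
mm=cases("w37",(0,0,640,320))
E
```

```text
38.45 [0.4571 0.2769 0.0942] [-0.21 -0.7   0.3 ] 0.6392943003848138 jaw deg 84.1
px (56, 277) xy 0.4698 0.1021 size 49.4 51.7 yaw deg 33.1 z 0.0236
px (314, 238) xy 0.4596 0.2759 size 40.7 42.7 yaw deg -6.2 z 0.0233
px (360, 132) xy 0.422 0.2947 size 414.8 193.6 yaw deg -5.9 z 0.0265
```

View pics/w37.png

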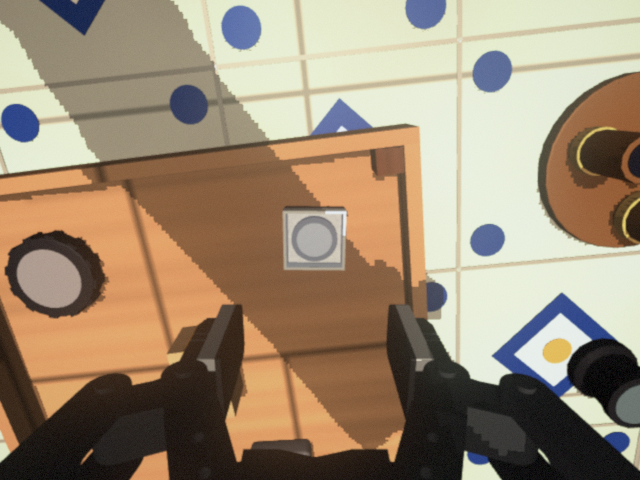

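Emit:
{"fn": "move_arm", "kwargs": {"motion": "0 0 -0.06 0; 0 0 -0.1 0; 0 0 -0.117 0; 0 0 -0.126 0; 0 0 -0.126 0", "force": 35}}

```text
clock: 39.12
position: [0.4604, 0.2756, -0.0276]
ee_rot: [-0.472, 0.526, 0.473, 0.527]
ft_force: [0.9, 0.9, 0.1]
grip_width: 0.644
```

```bash
python3 - <<'E'
from h import *
t,p,m,o=tcp();print(t,p.round(4),o["ft_force"].round(2),o["grip_width"])
snap("wrist","w38")
E
```

```text
39.125 [ 0.4604  0.2756 -0.0276] [0.92 0.85 0.14] 0.6438260246742605
```

View pics/w38.png

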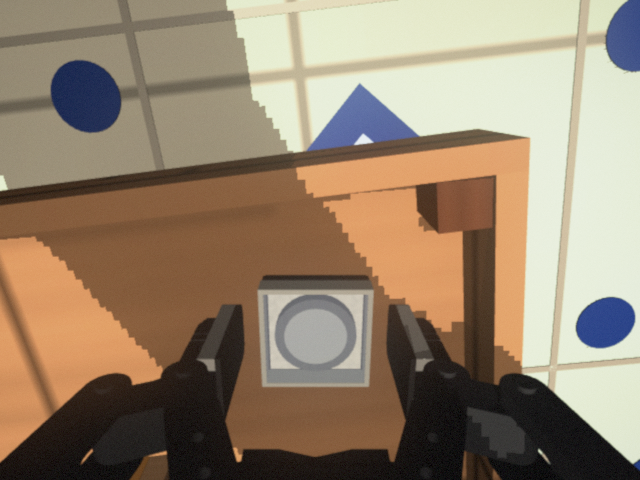

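Emit:
{"fn": "move_arm", "kwargs": {"motion": "0 0 0 0; 0 0 0 0; 0 0 0 0; 0 0 0 0; 0 0 0.03 0; 0 0 0.09 0; 0 0 0.15 0; 0.01 -0.03 0.16 0.071; 0.01 -0.03 0.16 0.071", "grip": 0}}

```text
clock: 40.3
position: [0.4714, 0.2437, 0.1336]
ee_rot: [-0.49, 0.508, 0.49, 0.511]
ft_force: [-0.2, 1.5, -0.8]
grip_width: 0.459
```

```bash
python3 - <<'E'
from h import *
t,p,m,o=tcp();print(t,p.round(4),o["ft_force"].round(2),o["grip_width"],"jaw deg",np.degrees(np.arctan2(m[1,2],m[0,2])).round(1))
i,_,d=snap("wrist","w39")
C=cloud(i,d);print((C[300:375:15,280:350:20]-p)[:,1,2].round(4))
E
```

```text
40.3 [0.4714 0.2437 0.1336] [-0.16  1.48 -0.76] 0.4592758181633391 jaw deg 87.8
[0.0512 0.0503 0.051  0.0505 0.0497]
```

View pics/w39.png

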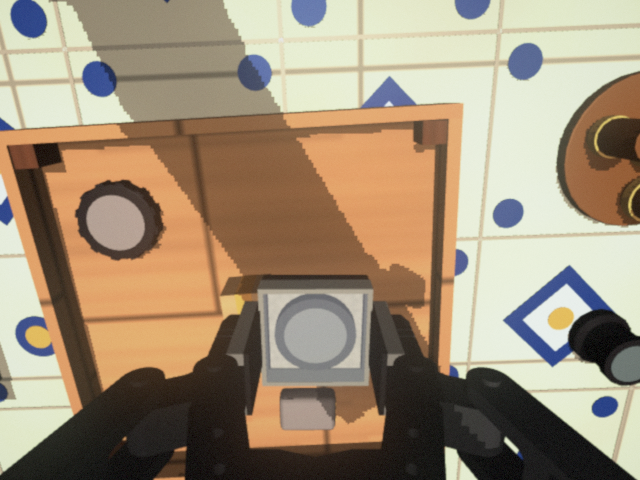

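Emit:
{"fn": "move_arm", "kwargs": {"motion": "0.008 -0.057 0.01 0; 0.016 -0.114 0.01 0; 0.024 -0.171 0.01 0; 0.032 -0.228 0.01 0; 0.04 -0.285 0.01 0; 0.048 -0.342 0.01 0; 0.056 -0.399 0.01 0; 0.064 -0.456 0.01 0; 0.073 -0.505 0 0; 0.073 -0.519 -0.02 0"}}

```text
clock: 41.6
position: [0.5426, -0.2768, 0.111]
ee_rot: [-0.491, 0.51, 0.49, 0.509]
ft_force: [0.3, 0.5, -0.3]
grip_width: 0.457
```

Emit:
{"fn": "move_arm", "kwargs": {"motion": "0 0 -0.03 0; 0 0 -0.046 0; 0 0 -0.046 0"}}

```text
clock: 41.98
position: [0.5423, -0.2724, 0.0644]
ee_rot: [-0.49, 0.509, 0.492, 0.508]
ft_force: [0.5, 0.2, -0.2]
grip_width: 0.457
```

```bash
python3 - <<'E'
from h import *
t,p,m,o=tcp();print(t,p.round(4),o["ft_force"].round(2),o["grip_width"],"jaw deg",np.degrees(np.arctan2(m[1,2],m[0,2])).round(1))
i,_,d=snap("wrist","w40")
C=cloud(i,d);print((C[300:375:15,280:350:20]-p)[:,1,2].round(4))
E
```

```text
41.975 [ 0.5423 -0.2724  0.0644] [ 0.52  0.22 -0.24] 0.45710075242198556 jaw deg 88.0
[0.0506 0.0499 0.0499 0.0497 0.0504]
```

View pics/w40.png

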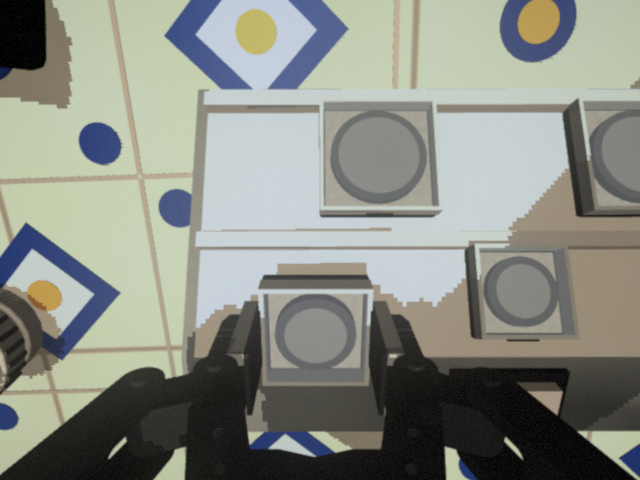

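Emit:
{"fn": "move_arm", "kwargs": {"motion": "0.002 0 -0.004 0; 0.002 0 -0.008 0; 0.002 0 -0.012 0; 0.002 0 -0.016 0; 0.002 0 -0.02 0; 0.0015 0 -0.0235 0; 0.0015 0 -0.025 0; 0.0015 0 -0.025 0", "force": 20}}

```text
clock: 43.02
position: [0.5444, -0.2736, 0.0419]
ee_rot: [-0.491, 0.508, 0.491, 0.509]
ft_force: [-6.9, 4.9, 16.8]
grip_width: 0.457
```

```bash
python3 - <<'E'
from h import *
t,p,m,o=tcp();print(t,p.round(4),o["ft_force"].round(2),o["grip_width"],np.degrees(np.arctan2(m[1,2],m[0,2])))
i,_,d=snap("wrist","w41")
C=cloud(i,d);print((C[300:385:15,280:350:20]-p)[:,1,[0,2]].round(4))
E
```

```text
43.025 [ 0.5444 -0.2736  0.0419] [-6.87  4.86 16.82] 0.45731613303228474 87.93577705916822
[[-0.0158  0.0508]
 [-0.0103  0.0515]
 [-0.005   0.0526]
 [-0.0002  0.0546]
 [ 0.0045  0.0567]
 [ 0.0099  0.0578]]
```

Emit:
{"fn": "move_arm", "kwargs": {"motion": "0 0 0 0; 0 0 0 0; 0 0 0 0; 0 0 0.03 0; 0 0 0.08 0; -0.03 0.05 0.13 0; -0.06 0.1 0.17 0; -0.06 0.1 0.17 0", "grip": 0.62}}

```text
clock: 44.08
position: [0.4841, -0.1715, 0.212]
ee_rot: [-0.492, 0.507, 0.491, 0.509]
ft_force: [0.9, 0.2, 0.7]
grip_width: 0.618
```

```bash
python3 - <<'E'
from chk import *
t,p,m,o=tcp();print(t,p.round(4),o["ft_force"].round(2),o["grip_width"])
i,_,d=snap("wrist","w42")
chk(i,d,(0,0,640,330))
C=cloud(i,d)
E
```

```text
44.075 [ 0.4841 -0.1715  0.212 ] [0.88 0.19 0.74] 0.6183994137370783
px [413. 281.] low x 88.8 (high x 19.8) y 88.2 size 40.5 39.5 ang -0.1 z 13.8 tilt err 0.2
px [301. 282.] low x 88.7 (high x 19.7) y -1.2 size 39.4 39.5 ang -0.1 z 13.7 tilt err 0.1
px [190. 281.] low x 88.6 (high x 19.6) y -90.0 size 40.7 39.4 ang -0.1 z 13.8 tilt err 0.3
px [374. 208.] low x 27.2 (high x -41.8) y 59.8 size 54.1 53.7 ang -0.1 z 13.8 tilt err 0.0
px [231. 207.] low x 27.1 (high x -41.9) y -60.0 size 54.2 53.7 ang -0.1 z 13.8 tilt err 0.1
```

View pics/w42.png

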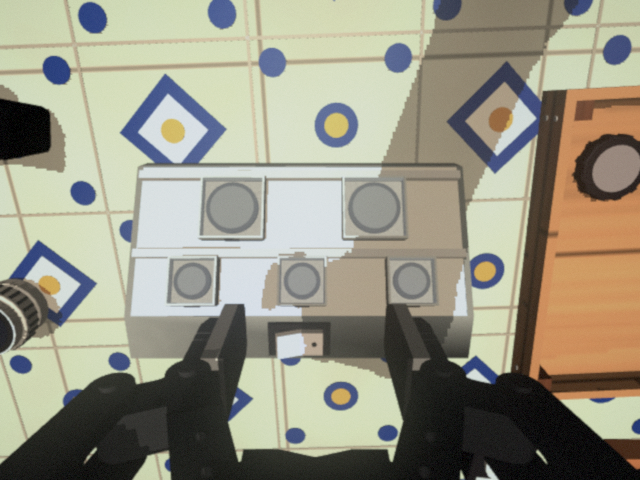

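```bash
python3 - <<'E'
from chk import *
for tag in("w2","w42"):
    i,p,d=load(tag);C=cloud(i,d);F=C
    m=(C[...,2]>.0935)&(C[...,2]<.12)&(C[...,0]>.583)&(C[...,0]<.606)&(C[...,1]>-.212)&(C[...,1]<-.165)
    P=C[m];A=np.c_[P-P.mean(0)]
    for y in np.arange(-.21,-.166,.006):
        q=P[abs(P[:,1]-y)<.003];print(tag,y.round(3),len(q),np.median(q[:,2]).round(4) if len(q) else None)
E
```

```text
w2 -0.21 18 0.0983
w2 -0.204 94 0.0987
w2 -0.198 98 0.0985
w2 -0.192 102 0.0986
w2 -0.186 105 0.0992
w2 -0.18 107 0.1012
w2 -0.174 108 0.103
w2 -0.168 27 0.1011
w42 -0.21 14 0.0988
w42 -0.204 145 0.103
w42 -0.198 149 0.1014
w42 -0.192 153 0.0998
w42 -0.186 147 0.0983
w42 -0.18 157 0.0984
w42 -0.174 151 0.0985
w42 -0.168 40 0.0983
```

```bash
python3 - <<'E'
from h import *
snap("top","t43");snap("side","s43")
E
```

```text
(no output)
```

View pics/t43.png

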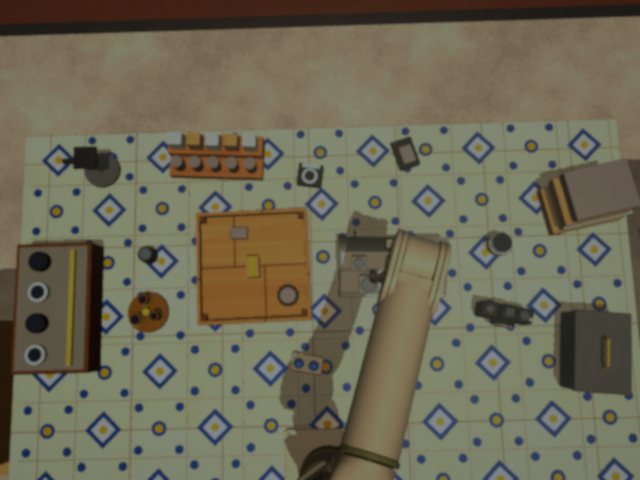

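View pics/s43.png

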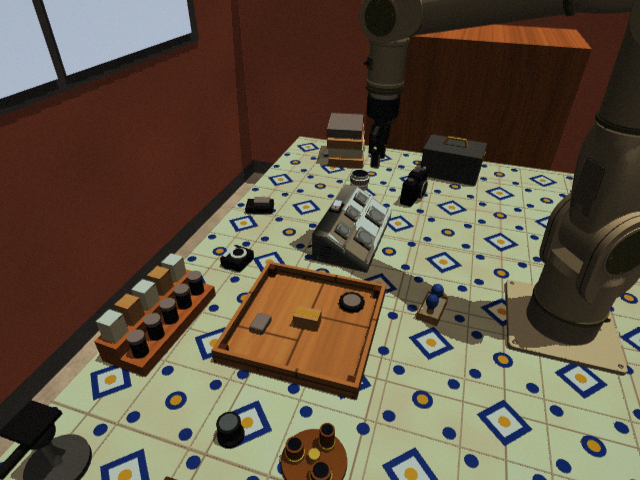

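The crate now holds only the battery (239,232), film carton (252,265) and cap (288,295). All five cases sit on the glass, and the bystanders are at the same pixels as at the start. The robot is clear, so I'm handing in.

```bash
python3 - <<'E'
from workcell import *
print(get_obs()["clock"],hand_in())
E
```

```text
the job is handed in; nothing more can be done
44.225 None
```

The job is handed in at about 44 s, and by my last checks everything asked for is in place; `hand_in()` gives no verdict.

- **Big cases:** both lie flat in the lower row at y = +60 and −60 mm, with middles about 27 mm up the slope.
- **Small cases:** all three lie flat in the upper row at y = +88, −1 and −90 mm, with middles about 20 mm up.
- **Fit to the ledges:** every case is within about 0.3° of flat and 0.1° of square, with its lower edge on the ledge. Only five cases were present at the start.
- **Crate:** the battery, film carton and lens cap are inside.
- **Rocker:** it is on. The dotted half is now level and the other half raised, a slope of about 0.27 rad against the 0.22 needed.
- **Bystanders:** in the top view they sit at the same pixels as at the start. I compared this by eye, not by measurement.

- **Fingertip height disagreed:** the fingertips were about 40 mm higher than the reported tool point. Both cameras and the touch on the rocker showed this, so I allowed for it in every grasp.
- **Knocked case:** one big case was knocked toward the crate wall during the run. I found it again in the camera and picked it up by its other pair of sides.
- **High press:** the first small case was pressed with 78 N for a moment when the fingertips met the glass. That is under the 120 N wrist limit.

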